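# Pack away the tubes and boards after the show

## Robot

A 7-joint arm with a two-finger parallel gripper is mounted at the origin on the work surface. World frame = base frame: x ahead of the robot, y to its left, z up, the work surface at z = 0. Lengths are in mm, angles in rad, forces in N, time in s.
With the tool pointing down it reaches from about 425 to 925 mm from the base axis. Payload 6.8 kg.
Tool frame: the origin (TCP) lies midway between the tips of the shut fingers; the grasp point (between the pads) lies r.tcp_to_grasp behind it (r.tcp_to_grasp is the distance from the TCP to the grasp point, in mm); z points along the fingers, y is the line along which they close (so a half turn about z gives the same grasp; the last joint's range is limited). The gripper opens to 85 mm and grips with 20 to 120 N. Pads are 22 mm wide; open, the fingers measure 114 mm over their backs; the gripper's body (76 mm by 85 mm) begins 54 mm behind the grasp point. The pads swing forward as they close: fully open they stand 13 mm farther back than shut.
Start: joints at [-1.219, 0.477, 0.022, 1.555, -0.011, 1.109, -0.083], TCP at [299.543, 604.914, 231.308] pointing down, gripper open.
Joint ranges: [-2.96, 2.96], [-0.34, 2.1], [-1.41, 1.46], [0.24, 2.44], [-1.37, 4.51], [0.17, 1.92], [-2.96, 2.96]. Speed limits (rad/s): [2.39, 2.39, 3.14, 3.14, 3.14, 3.14, 3.14].

## Interface

Orientations are given as a unit quaternion [x, y, z, w].
In Python, from rig import r gives the robot as it stands.
- The arm moves only by the tool carry_out, never from a script. Its argument "commands" is a list of rows, each a list of 7 numbers: the shift along the tool's x, y, z normalised to -1 to 1, where 1 is 30 cm, then the turn, a rotation vector about the tool's x, y, z normalised to -1 to 1, where 1 is 6 degrees, then the gripper's target within -1 to 1 (fully open at 1, half-way at 0, shut at -1). In form: [[tx, ty, tz, rx, ry, rz, claw], ...]. A call has 1 to 8 rows; each row shifts and turns the commanded pose from where the row before left it, along the tool's axes as they then stand; what a row does not reach is not made up. A row lasts 1/12 s, in which the tool goes at most 41.7 mm and 7.16 degrees, less where a joint would pass 70% of its speed; a pose out of reach is approached as far as the arm can. A call with a number of a shift or a turn outside -1 to 1 is refused whole. A call with a gripper value outside its range is refused whole. The fingers move at their own pace and stop on an object; "newtons" is the grip in N (left out, the last holds). Time passes only in rows, so rows that do not move let the fingers close. It gives the time, the measured TCP pose, the force, the opening and the grip force at its end, in the units of the state.
- r.observe(): the state, without advancing time (a new reading comes with each control period).
- r.read_camera(name): name is "scene" or "top"; returns a dict with "pixels" (420x560x3 uint8, red, green, blue), "fx", "fy", "cx", "cy" (pixels), "R" (3x3) and "t" (3): a world point X has camera coordinates R X + t. Camera axes: x right, y down, z forward; pixel columns grow to the right and rows downward; lengths in mm; the calibration is good to about 2 mm. A picture is of the moment at which its call begins. There is no depth.
- r.hand_in(): hands the job in; it is judged then, once.
The state is a dict: "t": time; "q": joint angles; "joint_velocities": joint speeds; "joint_torque": joint torques, N m; "ee_pos": TCP position; "ee_rot": TCP orientation; "force": force on the tool from outside, world axes, zero at the start; "ft_torque": the same for the moment, N m; "gripper_width": opening from 0.0 (shut) to 1.0 (fully open); "finger_force": force on a finger pad.
Only numpy, scipy, OpenCV 4.12 (cv2) and the standard library are available. Lean on these libraries where they do the work, as an engineer would, in place of code of your own. Each camera call takes 0.05 s, during which the arm holds its last target. There are 200 camera calls.

## Task

The show is over and the kit on the table has to be packed: lay every grey tube on its side in a cradle of the wooden rack, one to a cradle, with its square foot at the tall end board, dropped into the space behind the rear supports. Stack all the loose plain wooden boards of that same size flat on the base board that is screwed to the aluminium plate, in one square pile with the edges flush with it. Leave the other things on the table where they are.

Things in the scene. Friction and masses are not known exactly. Their poses are not given: they have to be found in the camera images.
- tube1_mid (a point): One of two or three alike grey plastic tubes with black bands, about 0.22 kg: 44 mm diameter, 160 mm long overall, the lowest 16 mm being a square wooden foot 54 x 54 mm; the other end is closed flat with a brown cap (nothing fits inside). Stands upright at the start. The point is on the tube's axis, half-way, 80 mm from either end; its z axis runs along the tube from foot to cap. May be absent.
- tube2_mid (a point): One of two or three alike grey plastic tubes with black bands, about 0.22 kg: 44 mm diameter, 160 mm long overall, the lowest 16 mm being a square wooden foot 54 x 54 mm; the other end is closed flat with a brown cap (nothing fits inside). Stands upright at the start. The point is on the tube's axis, half-way, 80 mm from either end; its z axis runs along the tube from foot to cap. May be absent.
- tube3_mid (a point): One of two or three alike grey plastic tubes with black bands, about 0.22 kg: 44 mm diameter, 160 mm long overall, the lowest 16 mm being a square wooden foot 54 x 54 mm; the other end is closed flat with a brown cap (nothing fits inside). Stands upright at the start. The point is on the tube's axis, half-way, 80 mm from either end; its z axis runs along the tube from foot to cap. May be absent.
- board1_mid (a point): One of four or five alike plain wooden boards, 110 x 52 x 20 mm, about 0.09 kg, lying flat on the table at the start. This point is its centre, x along its 110 mm length, y across its 52 mm width, z up. May be absent.
- board2_mid (a point): One of four or five alike plain wooden boards, 110 x 52 x 20 mm, about 0.09 kg, lying flat on the table at the start. This point is its centre, x along its 110 mm length, y across its 52 mm width, z up. May be absent.
- board3_mid (a point): One of four or five alike plain wooden boards, 110 x 52 x 20 mm, about 0.09 kg, lying flat on the table at the start. This point is its centre, x along its 110 mm length, y across its 52 mm width, z up. May be absent.
- board4_mid (a point): One of four or five alike plain wooden boards, 110 x 52 x 20 mm, about 0.09 kg, lying flat on the table at the start. This point is its centre, x along its 110 mm length, y across its 52 mm width, z up. May be absent.
- board5_mid (a point): One of four or five alike plain wooden boards, 110 x 52 x 20 mm, about 0.09 kg, lying flat on the table at the start. This point is its centre, x along its 110 mm length, y across its 52 mm width, z up. May be absent.
- slot1 (a point): The nearest to the robot of the fixed wooden rack's three parallel cradles, 85 mm apart. The point is where the middle (half-length) of a laid tube comes to rest, 62 mm above the table; x runs level along the cradle to the rack's tall end board, z up. Two 90 degree V supports, 12 mm thick, stand at x = -10 and +50 mm; their tips reach 3 mm below the laid tube's axis.
- slot2 (a point): The middle to the robot of the fixed wooden rack's three parallel cradles, 85 mm apart. The point is where the middle (half-length) of a laid tube comes to rest, 62 mm above the table; x runs level along the cradle to the rack's tall end board, z up. Two 90 degree V supports, 12 mm thick, stand at x = -10 and +50 mm; their tips reach 3 mm below the laid tube's axis.
- slot3 (a point): The farthest to the robot of the fixed wooden rack's three parallel cradles, 85 mm apart. The point is where the middle (half-length) of a laid tube comes to rest, 62 mm above the table; x runs level along the cradle to the rack's tall end board, z up. Two 90 degree V supports, 12 mm thick, stand at x = -10 and +50 mm; their tips reach 3 mm below the laid tube's axis.
- end_board (a point): The rack's upright end board, 10 mm thick, 262 mm wide, top 95 mm above the table, along the rack's right-hand side as seen from the robot; the point is in it behind the middle cradle, level with laid tubes' axes. A laid tube's foot drops in the 34 mm space between rear supports (face at cradle x = +56 mm) and board (x = +90 mm); its cap end overhangs the front support by 64 mm. A 10 mm base plate lies below.
- pile_top (a point): Centre of the top face of the base board of the pile, a wooden board of the same 110 x 52 x 20 mm screwed on a thin aluminium plate (124 x 66 x 6 mm) fixed to the table; the point is 26 mm above the table. x along its length, y across, z up.
- tape: Black roll of tape lying flat, 52 mm across, 22 mm high: leave alone. Origin under its centre.
- water: Drink can, 66 mm across, 115 mm high, at the far side: leave alone.
- driver: Screwdriver lying near the robot: leave alone.
- mallet: Hammer lying at the far side: leave alone.
- screws: Small jar, 56 mm across, 60 mm high, near the robot: leave alone.
- offcut: Square wooden block 70 x 70 x 35 mm at the far side, not one of the boards: leave alone.
- spool: Orange spool, 80 mm across, 35 mm high: leave alone.
Not all that is in view belongs to the job. What is shaped like the part that bears board3_mid but green is not meant. Leave any pink look-alike of the part that bears pile_top alone.

How it is judged:
By the outcome, as a careful person would: the job done as asked, in the order asked, and still so for the second after the job is handed in, with the robot touching nothing.
Of tube1, tube2, tube3 only 2 to 3 are there at a start; the rules pass over those that are not, and their reading is None.
Of board1, board2, board3, board4, board5 only 4 to 5 are there at a start; the rules pass over those that are not, and their reading is None.
At some moment in a run one of tube1, tube2, tube3, board1, board2, board3, board4, board5 may be knocked a few centimetres aside while the robot is not near it.
Once in a run the grip may slacken for a moment while it holds something.
It also fails if it takes over 210 s, if anything falls off the work surface, if the arm or the gripper's body presses on something with over 40 N, if the wrist force passes 120 N, or if a joint passes its speed limit or range.

## Working session

There is one attempt and no reset: what is moved stays moved. The work goes in short steps, Python scripts to look and compute and a tool call to move; the robot and the scene stay as the last step left them, time stands still between calls to the robot, and variables do not carry over. Pictures are saved under pics/ and viewed, at most 14 in all, crops included, and the job is handed in when it is done.

Besides the shell and the picture viewer there is one more tool, called after "Emit:" as name(argument=value, ...) on one line, values as JSON. carry_out: Moves the arm, as the interface text tells. Scaled input: -1 to 1 covers 30 cm each way for a shift and 6 degrees each way for a turn. Its arguments: {"type":"object","properties":{"commands":{"type":"array","items":{"type":"array","items":{"type":"number","minimum":-1,"maximum":1}}},"newtons":{"type":"number"}},"required":["commands"]}

```bash
ls; mkdir -p pics
python3 - <<'E'
from rig import r
import cv2
print(r.observe(), r.tcp_to_grasp)
for n in("scene","top"):
    c=r.read_camera(n); cv2.imwrite(f"pics/{n}0.png",c["pixels"][:,:,::-1]); print(n,[c[k] for k in("fx","fy","cx","cy")],c["R"],c["t"])
E
```

```text
pics
{'t': 0.0, 'q': array([-1.21909227,  0.47779952,  0.02234503,  1.55644807, -0.01150742,
        1.10932833, -0.08308927]), 'joint_velocities': array([-0.00107556,  0.00098221, -0.00054967,  0.00106704, -0.00089124,
        0.00093375, -0.00016761]), 'joint_torque': array([-1.44731484e-04, -5.96435058e+01,  1.60755884e+00, -2.81201953e+01,
        1.23981637e-02,  9.26314853e-03,  4.45819062e-07]), 'ee_pos': array([299.29503238, 604.34871159, 230.32765272]), 'ee_rot': array([ 2.27870180e-01,  9.73691081e-01, -9.16036918e-04, -1.45566088e-04]), 'force': array([-0.25748888, -0.04700589,  0.69154369]), 'ft_torque': array([ 0.02622438, -0.01515869, -0.04658337]), 'finger_force': 0.0, 'gripper_width': 1.0049552828787573} 18.700000000000003
scene [394.8429694391014, 394.8429694391014, 279.55332900390187, 204.24332429132716] [[ 0.62387314  0.78144943 -0.01091308]
 [ 0.50499726 -0.41374499 -0.75749116]
 [-0.59645627  0.46706731 -0.6527542 ]] [-336.70025876 -168.82338968 1249.96070982]
top [428.39752184854467, 428.39752184854467, 281.5744584373838, 211.25120138232577] [[-0.02273518 -0.99972043  0.00649359]
 [-0.99347397  0.021866   -0.1119435 ]
 [ 0.11177021 -0.00899627 -0.99369336]] [  58.25627374  482.34195352 1176.56296387]
```

View pics/scene0.png

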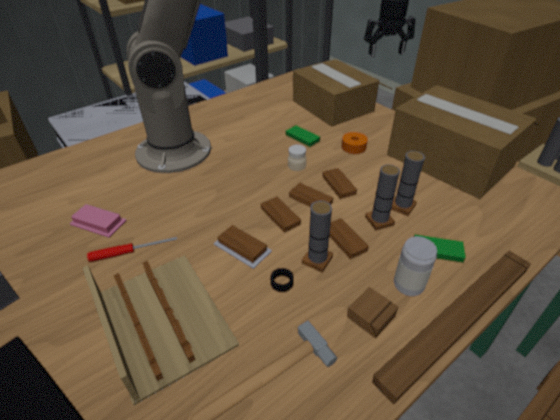

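View pics/top0.png

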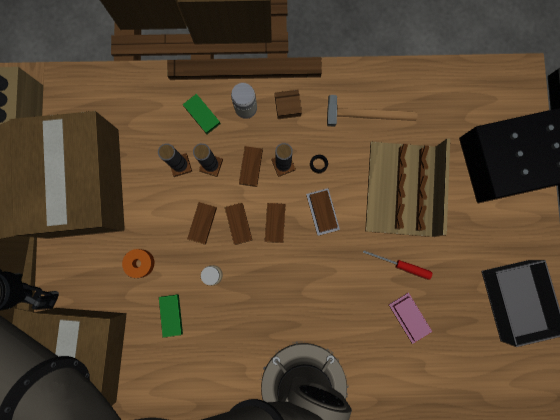

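Candidates (top picture). Tubes are at (172,157), (207,157) and (284,157). Loose boards are at (251,166), (202,223), (238,224) and (275,223). The base on its aluminium plate is at (323,212) and the rack at (405,190). Look-alikes to leave: green boards (201,114) and (171,315), pink pile (410,318), square offcut (288,104), far plank (245,68). One close crop to check.

Run:
```python
import cv2
im=cv2.imread("pics/top0.png")[130:250,150:460]
cv2.imwrite("pics/crop0.png",cv2.resize(im,None,fx=2.58,fy=2.58,interpolation=cv2.INTER_CUBIC))
b=cv2.imread("pics/top0.png")
h=cv2.cvtColor(b,cv2.COLOR_BGR2HSV)
for n,(u,v) in dict(board=(275,223),board2=(251,166),base=(323,212),table=(300,250),table2=(230,190),cap=(168,151),foot=(211,170),tube=(207,157),plate=(383,200),vee=(402,170),vee2=(422,170),endb=(443,190),offcut=(288,104)).items(): print(n,h[v,u],b[v,u])
```

```text
board [ 12 171  79] [26 48 79]
board2 [ 12 171  79] [26 48 79]
base [ 13 169  80] [27 50 80]
table [ 15 133 117] [ 56  87 117]
table2 [ 15 131 127] [ 62  94 127]
cap [ 17 135  85] [40 66 85]
foot [60 12 21] [20 21 20]
tube [150   4  69] [69 68 69]
plate [ 19 107 107] [ 62  91 107]
vee [ 13 172  74] [24 46 74]
vee2 [ 13 169  74] [25 46 74]
endb [ 19 117  35] [19 29 35]
offcut [ 14 151  83] [34 57 83]
```

View pics/crop0.png

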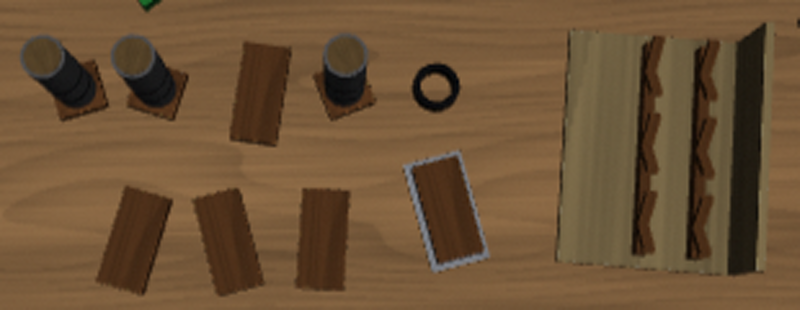

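The crop shows three tubes with brown caps and feet. The four plain boards are dark brown, with crop centres (135,240), (229,241), (324,239) and (261,93). The base, at (449,210), has a silver rim. The rack has its V supports at x≈650 and x≈705 and the end board at right.

```bash
cat > h.py <<'E'
from rig import r
import cv2, numpy as np
from scipy.spatial.transform import Rotation as Ro
def cam(n): return r.read_camera(n)
def pix(c,u,v,z):
    d=c["R"].T@np.array([(u-c["cx"])/c["fx"],(v-c["cy"])/c["fy"],1]); C=-c["R"].T@c["t"]
    return C+d*(z-C[2])/d[2]
def proj(c,X):
    p=c["R"]@np.asarray(X,float)+c["t"]; return np.array([c["fx"]*p[0]/p[2]+c["cx"],c["fy"]*p[1]/p[2]+c["cy"]])
def rects(c,lo,hi,z,amin=120):
    """brown blobs -> outline cast on plane z -> min rect: (xy, long, short, angle of long side deg, pixel)"""
    up=cv2.resize(c["pixels"],None,fx=4,fy=4,interpolation=cv2.INTER_CUBIC)
    h=cv2.cvtColor(up,cv2.COLOR_RGB2HSV)
    m=cv2.morphologyEx(cv2.inRange(h,lo,hi),cv2.MORPH_OPEN,np.ones((5,5)))
    out=[]
    for k in cv2.findContours(m,0,2)[0]:
        if cv2.contourArea(k)<amin*16: continue
        px=(k[:,0]+.5)/4-.5
        w=np.array([pix(c,u,v,z)[:2] for u,v in px],np.float32)
        (x,y),(a,b),t=cv2.minAreaRect(w)
        if a<b: a,b,t=b,a,t+90
        out.append((np.round([x,y,a,b,(t+90)%180-90],1),px.mean(0).round(0)))
    return out
BLO,BHI=(8,150,45),(16,195,102)
def boards(c,z=10): return [o for o in rects(c,BLO,BHI,z) if 95<o[0][2]<125 and 45<o[0][3]<66]
def caps(c,z=160):
    """tube caps in top view: brown disc"""
    return [o for o in rects(c,(12,105,60),(24,165,115),z,60) if 30<o[0][2]<50 and 30<o[0][3]<50]
def state():
    s=r.observe(); R=Ro.from_quat(s["ee_rot"]).as_matrix()
    print("t%.1f"%s["t"],"tcp",s["ee_pos"].round(1),"x",R[:,0].round(3),"y",R[:,1].round(3),"z",R[:,2].round(3),"q",s["q"].round(2),"w%.3f F"%s["gripper_width"],s["force"].round(1),round(s["finger_force"],1))
    return s,R
def rows(p,R,shift_z=None):
    """tool-axis shift in command units to TCP p keeping R given, and rotvec to R"""
    s=r.observe(); R0=Ro.from_quat(s["ee_rot"])
    d=R0.inv().apply(np.asarray(p)-s["ee_pos"])/300
    w=(R0.inv()*Ro.from_matrix(R)).as_rotvec(degrees=True)/6
    print("shift",d.round(3),"turn",w.round(2)); return d,w
E
python3 - <<'E'
from h import *
c=cam("top")
for o in boards(c): print("board",*o)
for o in rects(c,BLO,BHI,10): print("all",*o)
for o in caps(c): print("cap",*o)
s=cam("scene")
for o in rects(s,BLO,BHI,10): print("scene",*o)
print("plate L",pix(c,370.9,141.6,10),pix(c,365.9,231.5,10),"endtop",pix(c,450.4,138.5,95),pix(c,446.5,234.7,95), "inner bottom",pix(c,435.7,146.3,10),pix(c,433,235.5,10))
print("capguess",[pix(c,u/2.58+150-.3,v/2.58+130-.3,160).round(1) for u,v in((43,56),(133,56),(346,55))])
E
```

```text
board [454.7  67.6 110.3  52.4  -4.7] [274. 222.]
board [454.  171.8 111.5  53.3  13.9] [238. 224.]
board [457.9 274.6 110.2  55.5 -17.4] [201. 223.]
board [484.6 -70.6 107.4  50.4  13.6] [323. 212.]
board [619.4 134.1 113.   53.7  -9.7] [250. 165.]
all [454.7  67.6 110.3  52.4  -4.7] [274. 222.]
all [454.  171.8 111.5  53.3  13.9] [238. 224.]
all [457.9 274.6 110.2  55.5 -17.4] [201. 223.]
all [484.6 -70.6 107.4  50.4  13.6] [323. 212.]
all [619.4 134.1 113.   53.7  -9.7] [250. 165.]
all [ 546.9 -360.8  247.1   21.    -5.9] [423. 186.]
all [ 553.1 -299.2  247.3   19.3   -5.9] [402. 186.]
cap [625.7 248.9  34.2  33.8  89.8] [201. 152.]
cap [627.5 337.9  34.8  34.2  62. ] [166. 151.]
cap [622.6  40.3  33.7  33.6  -1.2] [283. 151.]
scene [ 517.5 -344.2  274.8   10.5   -6.1] [138. 327.]
scene [ 520.6 -281.8  267.8   13.    -6. ] [168. 310.]
scene [475.4 -62.7 116.6  58.4  13.8] [242. 244.]
scene [617.6 137.3 119.4  59.6 -10.4] [348. 241.]
scene [452.9  70.4 120.9  59.1  -5.6] [279. 213.]
scene [451.3 174.4 115.7  66.3  14.5] [310. 195.]
scene [456.  277.7 122.5  59.7 -17.8] [339. 183.]
plate L [ 683.35180116 -216.86227      10.        ] [ 422.35659032 -190.60217876   10.        ] endtop [ 664.00861522 -413.51761302   95.        ] [ 404.01406937 -385.75403584   95.        ] inner bottom [ 665.42116509 -404.70775227   10.        ] [ 406.7507299  -380.67989646   10.        ]
capguess [array([627.4, 336.8, 160. ]), array([625.6, 248.6, 160. ]), array([622.2,  39.5, 160. ])]
```

Run:
```python
import cv2
im=cv2.imread("pics/top0.png")[135:240,365:455]
cv2.imwrite("pics/rack0.png",cv2.resize(im,None,fx=5.7,fy=5.7,interpolation=cv2.INTER_CUBIC))
```

```text
(no output)
```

View pics/rack0.png

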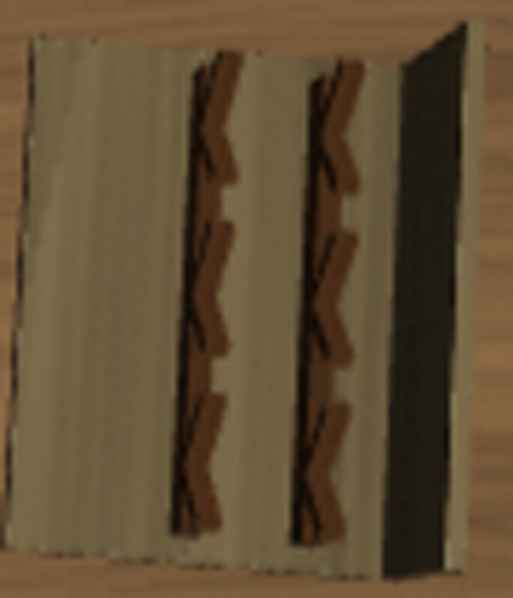

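Run:
```python
from h import *
c=cam("top")
e=np.array([-.1028,-.9947])
for col,x in(([(240,52,235,183),(234,222,228,355),(228,395,220,530)],-4),([(363,62,358,192),(357,233,352,365),(352,405,345,540)],56)):
    for a in col:
        u,v=(a[0]+a[2])/2/5.7+365-.4,(a[1]+a[3])/2/5.7+135-.4
        print((pix(c,u,v,59)[:2]-x*e).round(1))
state()
```

```text
[ 628.6 -306.4]
[ 544.2 -298.5]
[ 459.8 -290.5]
[ 628.8 -306.5]
[ 544.  -298.4]
[ 459.8 -290.4]
t0.2 tcp [299.4 604.7 230.9] x [-0.896  0.444 -0.   ] y [ 0.444  0.896 -0.001] z [-0.    -0.001 -1.   ] q [-1.22  0.48  0.02  1.56 -0.01  1.11 -0.08] w0.999 F [-0.7 -0.1 -0.5] 0.0
```

Slots agree from both support rows: slot1 (460,-290), slot2 (544,-298), slot3 (629,-306). First I raise, yaw to line up with the cradles and move over tube A.

Emit:
carry_out(commands=[[0,0,-0.12,0,0,0,1],[0,0,-0.12,0,0,0,1],[0,0,-0.12,0,0,0,1],[0,0,0,0,0,0.96,1],[0,0,0,0,0,0.96,1],[0,0,0,0,0,0.96,1],[0,0,0,0,0,0.96,1],[0,0,0,0,0,0.96,1]], newtons=80)

```text
t: 0.92
ee_pos: [299.5, 604.8, 339.2]
ee_rot: [0.465, 0.885, -0.0, -0.0]
force: [-0.4, 0.2, -0.7]
gripper_width: 0.995
finger_force: 0.0
```

Emit:
carry_out(commands=[[0,0,0,0,0,0.96,1],[0,0,0,0,0,0.96,1],[0,0,0,0,0,0.96,1],[0,0,0,0,0,0.96,1],[0,0,0,0,0,0.96,1],[0,0,0,0,0,0.96,1],[0,0,0,0,0,0.96,1],[-0.11,0.078,0,0,0,0,1]])

```text
t: 1.58
ee_pos: [312.6, 576.1, 337.7]
ee_rot: [0.738, 0.675, -0.001, -0.002]
force: [-1.5, 0.7, -0.1]
gripper_width: 1.006
finger_force: 0.0
```

Emit:
carry_out(commands=[[-0.11,0.078,0,0,0,0,1],[-0.11,0.078,0,0,0,0,1],[-0.11,0.078,0,0,0,0,1],[-0.11,0.078,0,0,0,0,1],[-0.11,0.078,0,0,0,0,1],[-0.11,0.078,0,0,0,0,1],[-0.11,0.078,0,0,0,0,1],[-0.11,0.078,0,0,0,0,1]])

```text
t: 2.25
ee_pos: [481.4, 287.3, 339.5]
ee_rot: [0.74, 0.673, 0.0, -0.0]
force: [0.4, 0.5, -0.4]
gripper_width: 0.998
finger_force: 0.0
```

Emit:
carry_out(commands=[[-0.11,0.078,0,0,0,0,1],[-0.11,0.078,0,0,0,0,1],[-0.11,0.078,0,0,0,0,1],[-0.11,0.078,0,0,0,0,1],[-0.11,0.078,0,0,0,0,1],[-0.11,0.078,0,0,0,0,1],[-0.11,0.078,0,0,0,0,1],[0,0,0,0,0,0,1]])

```text
t: 2.92
ee_pos: [624.1, 33.4, 339.6]
ee_rot: [0.744, 0.668, -0.001, 0.003]
force: [-0.8, -1.3, 0.3]
gripper_width: 1.003
finger_force: 0.0
```

Emit:
carry_out(commands=[[0,0,0,0,0.94,0,1],[0,0,0,0,0.94,0,1],[0,0,0,0,0.94,0,1],[0,0,0,0,0.94,0,1],[0,0,0,0,0.94,0,1],[0,0,0,0,0.94,0,1],[0,0,0,0,0.94,0,1],[0,0,0,0,0.94,0,1]])

```text
t: 3.58
ee_pos: [622.2, 43.2, 340.2]
ee_rot: [0.683, 0.62, 0.286, -0.259]
force: [0.1, 0.2, -0.6]
gripper_width: 0.997
finger_force: 0.0
```

```bash
cat >> h.py <<'E'
A=np.radians(-5.6); U=np.array([np.cos(A),np.sin(A),0]); E=np.array([np.sin(A),-np.cos(A),0]); DN=np.array([0,0,-1.])
def tool(zt,y=U): 
    y=y/np.linalg.norm(y); zt=zt/np.linalg.norm(zt); return np.c_[np.cross(y,zt),y,zt]
PICK=tool(DN-E); LAY=tool(DN+E); DOWN=tool(DN)
E
python3 - <<'E'
from h import *
state(); rows([622.6,40.3,230]+22*PICK[:,2],PICK)
E
```

```text
t3.6 tcp [622.2  43.2 340.2] x [0.066 0.699 0.712] y [ 0.995 -0.096  0.002] z [ 0.07   0.708 -0.702] q [-0.1   0.41  0.41  1.68 -0.95  1.41  0.53] w0.997 F [ 0.1  0.2 -0.6] 0.0
shift [-0.269  0.002  0.324] turn [ 0.   -0.07  0.02]
```

Emit:
carry_out(commands=[[-0.036,0,0.04,0,0,0,1],[-0.036,0,0.04,0,0,0,1],[-0.036,0,0.04,0,0,0,1],[-0.036,0,0.04,0,0,0,1],[-0.036,0,0.04,0,0,0,1],[-0.036,0,0.04,0,0,0,1],[-0.036,0,0.04,0,0,0,1],[-0.036,0,0.04,0,0,0,1]])

```text
t: 4.25
ee_pos: [622.4, 51.0, 209.5]
ee_rot: [0.683, 0.621, 0.284, -0.258]
force: [-0.5, 0.3, 0.5]
gripper_width: 0.996
finger_force: 0.0
```

Emit:
carry_out(commands=[[-0.036,0,0.04,0,0,0,1],[-0.036,0,0.04,0,0,0,1],[-0.036,0,0.04,0,0,0,1],[-0.036,0,0.04,0,0,0,1],[-0.036,0,0.04,0,0,0,1],[-0.036,0,0.04,0,0,0,1],[0,0,0,0,0,0,-1],[0,0,0,0,0,0,-1]])

```text
t: 4.92
ee_pos: [622.6, 56.3, 113.1]
ee_rot: [0.684, 0.621, 0.283, -0.259]
force: [-0.0, 0.3, -0.2]
gripper_width: 0.748
finger_force: 0.0
```

Emit:
carry_out(commands=[[0,0,0,0,0,0,-1],[0,0,0,0,0,0,-1],[0,0,0,0,0,0,-1],[0,0,0,0,0,0,-1],[0,0,0,0,0,0,-1],[0,0,0,0,0,0,-1]])

```text
t: 5.42
ee_pos: [623.6, 56.0, 114.9]
ee_rot: [0.683, 0.621, 0.285, -0.258]
force: [-1.3, -1.4, 6.2]
gripper_width: 0.496
finger_force: 80.8
```

Run:
```python
from h import *
s,R=state(); print("grasp",(s["ee_pos"]-22*R[:,2]).round(1))
cv2.imwrite("pics/s1.png",cam("scene")["pixels"][:,:,::-1])
```

```text
t5.4 tcp [623.6  56.  114.9] x [0.066 0.702 0.709] y [ 0.995 -0.095  0.002] z [ 0.069  0.706 -0.705] q [-0.05  0.68  0.32  1.83 -1.13  1.17  0.88] w0.496 F [-1.3 -1.4  6.2] 80.8
grasp [622.1  40.5 130.5]
```

View pics/s1.png

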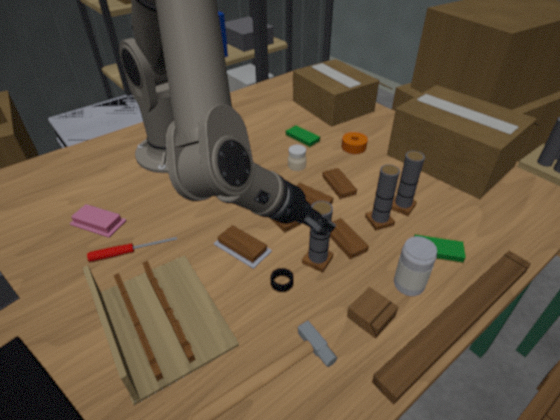

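Tube A is held at the planned height. Lift and turn it to level.

Emit:
carry_out(commands=[[0.05,0,-0.05,0,0,0,-1],[0.07,0,-0.07,0,0,0,-1],[0.07,0,-0.07,0,0,0,-1],[0.07,0,-0.07,0,0,0,-1],[0.07,0,-0.07,0,0,0,-1],[0.07,0,-0.07,0,0,0,-1],[0,0,0,0,-0.6,0,-1],[0,0,0,0,-0.9,0,-1]])

```text
t: 6.13
ee_pos: [623.4, 52.2, 283.7]
ee_rot: [0.706, 0.638, 0.229, -0.206]
force: [0.8, 0.1, -4.2]
gripper_width: 0.497
finger_force: 81.6
```

Emit:
carry_out(commands=[[0,0,0,0,-0.9,0,-1],[0,0,0,0,-0.9,0,-1],[0,0,0,0,-0.9,0,-1],[0,0,0,0,-0.9,0,-1],[0,0,0,0,-0.9,0,-1],[0,0,0,0,-0.9,0,-1],[0,0,0,0,-0.9,0,-1],[0,0,0,0,-0.9,0,-1]])

```text
t: 6.8
ee_pos: [623.1, 55.7, 283.8]
ee_rot: [0.739, 0.671, -0.047, 0.043]
force: [-0.6, -0.4, -3.9]
gripper_width: 0.5
finger_force: 81.6
```

Emit:
carry_out(commands=[[0,0,0,0,-0.9,0,-1],[0,0,0,0,-0.9,0,-1],[0,0,0,0,-0.9,0,-1],[0,0,0,0,-0.9,0,-1],[0,0,0,0,-0.9,0,-1],[0,0,0,0,-0.9,0,-1],[0,0,0,0,-0.9,0,-1],[0,0,0,0,0,0,-1]])

```text
t: 7.47
ee_pos: [622.3, 61.2, 278.8]
ee_rot: [0.68, 0.625, -0.284, 0.257]
force: [-0.0, 2.1, -5.0]
gripper_width: 0.496
finger_force: 82.1
```

```bash
cat >> h.py <<'E'
SL={1:np.array([459.8,-290.5,62]),2:np.array([544.1,-298.5,62]),3:np.array([628.7,-306.4,62])}
def lay(k,dz,a=50,off=22): return SL[k]-a*E+off*LAY[:,2]+[0,0,dz]
E
python3 - <<'E'
from h import *
state(); rows(lay(3,160),LAY);rows(lay(3,20),LAY); c=cam("scene")
cv2.imwrite("pics/s2.png",c["pixels"][:,:,::-1])
E
```

```text
t7.5 tcp [622.3  61.2 278.8] x [ 0.058  0.704 -0.708] y [ 0.996 -0.087 -0.006] z [-0.066 -0.705 -0.706] q [-0.98  0.68  0.75  1.55  0.28  1.39 -0.47] w0.496 F [-0.   2.1 -5. ] 82.1
shift [-0.609  0.131  0.951] turn [0.03 0.01 0.11]
shift [-0.279  0.134  1.281] turn [0.03 0.01 0.11]
```

View pics/s2.png

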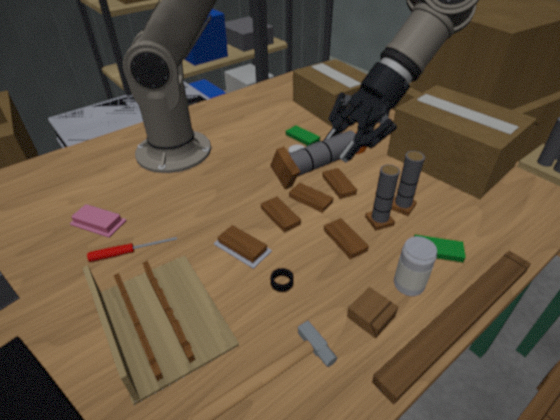

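Emit:
carry_out(commands=[[-0.06,0.013,0.095,0,0,0.11,-1],[-0.061,0.013,0.095,0,0,0,-1],[-0.061,0.013,0.095,0,0,0,-1],[-0.061,0.013,0.095,0,0,0,-1],[-0.061,0.013,0.095,0,0,0,-1],[-0.061,0.013,0.095,0,0,0,-1],[-0.061,0.013,0.095,0,0,0,-1],[-0.061,0.013,0.095,0,0,0,-1]])

```text
t: 8.18
ee_pos: [626.7, -213.6, 225.7]
ee_rot: [0.689, 0.617, -0.279, 0.258]
force: [0.7, -0.2, -2.1]
gripper_width: 0.495
finger_force: 82.1
```

Emit:
carry_out(commands=[[-0.061,0.013,0.095,0,0,0,-1],[-0.061,0.013,0.095,0,0,0,-1],[0,0,0,0,0,0,-1],[0,0,0,0,0,0,-1]])

```text
t: 8.52
ee_pos: [625.7, -282.2, 211.7]
ee_rot: [0.691, 0.615, -0.281, 0.257]
force: [0.2, 1.2, -3.2]
gripper_width: 0.496
finger_force: 82.4
```

Run:
```python
from h import *
state(); rows(lay(3,160),LAY);rows(lay(3,15),LAY)
c=cam("top")
cv2.imwrite("pics/t2.png",cv2.resize(c["pixels"][100:250,250:460,::-1],None,fx=3.5,fy=3.5,interpolation=2))
for x,z in((80,222),(-16+80,222)): print(proj(c,np.r_[(SL[3]+x*E)[:2],z]))
```

```text
t8.5 tcp [ 625.7 -282.2  211.7] x [ 0.087  0.704 -0.704] y [ 0.994 -0.112  0.01 ] z [-0.071 -0.701 -0.71 ] q [-0.55  0.7   0.8   1.75  0.4   0.89 -0.26] w0.496 F [ 0.2  1.2 -3.2] 82.4
shift [ 0.038  0.017 -0.013] turn [-0.03 -0.03 -0.17]
shift [0.378 0.012 0.33 ] turn [-0.03 -0.03 -0.17]
[461.24412268 141.38419105]
[454.59546928 140.88543013]
```

View pics/t2.png

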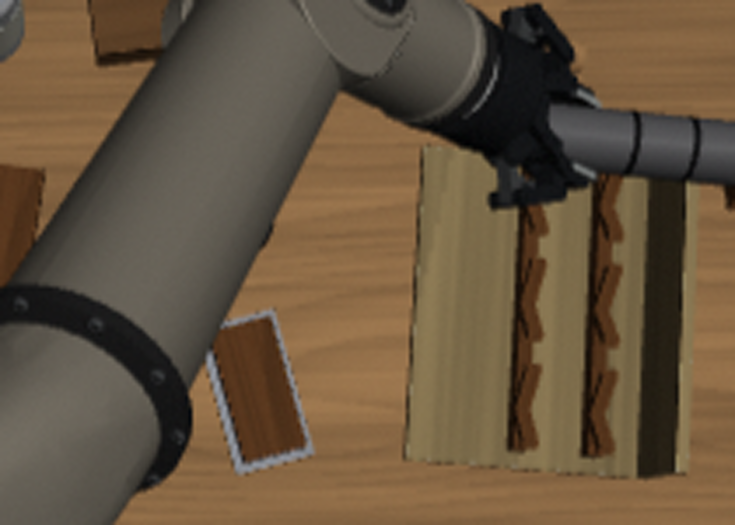

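Emit:
carry_out(commands=[[0.038,0.002,0.033,0,0,-0.17,-1],[0.038,0.002,0.033,0,0,0,-1],[0.038,0.001,0.033,0,0,0,-1],[0.038,0.001,0.033,0,0,0,-1],[0.038,0.001,0.033,0,0,0,-1],[0.038,0.001,0.033,0,0,0,-1],[0.038,0.001,0.033,0,0,0,-1],[0.038,0.001,0.033,0,0,0,-1]])

```text
t: 9.23
ee_pos: [631.9, -268.6, 88.2]
ee_rot: [0.682, 0.624, -0.283, 0.256]
force: [0.5, -0.8, -2.3]
gripper_width: 0.501
finger_force: 82.6
```

Emit:
carry_out(commands=[[0.038,0.001,0.033,0,0,0,-1],[0.036,0.001,0.033,0,0,0,-1],[0,0,0,0,0,0,-1],[0,0,0,0,0,0,-1]])

```text
t: 9.57
ee_pos: [632.2, -267.1, 59.5]
ee_rot: [0.682, 0.624, -0.284, 0.256]
force: [-0.6, 0.3, -2.0]
gripper_width: 0.495
finger_force: 82.6
```

Run:
```python
from h import *
state(); rows(lay(3,0),LAY)
```

```text
t9.6 tcp [ 632.2 -267.1   59.5] x [ 0.06   0.706 -0.706] y [ 0.996 -0.091 -0.006] z [-0.068 -0.703 -0.708] q [-0.52  0.93  0.72  1.79  0.36  0.7  -0.39] w0.495 F [-0.6  0.3 -2. ] 82.6
shift [0.019 0.001 0.042] turn [ 0.01 -0.01  0.09]
```

Emit:
carry_out(commands=[[0.004,0,0.01,0,0,0.09,-1],[0.005,0,0.011,0,0,0,-1],[0.005,0,0.01,0,0,0,-1],[0.004,0,0.009,0,0,0,-1],[0,0,0,0,0,0,-1]])

```text
t: 9.98
ee_pos: [632.1, -272.1, 48.9]
ee_rot: [0.685, 0.62, -0.283, 0.257]
force: [-1.8, 2.2, 1.8]
gripper_width: 0.493
finger_force: 83.7
```

Run:
```python
from h import *
state(); rows(lay(3,0),LAY)
```

```text
t10.0 tcp [ 632.1 -272.1   48.9] x [ 0.071  0.704 -0.706] y [ 0.995 -0.098  0.002] z [-0.068 -0.703 -0.708] q [-0.51  0.94  0.72  1.79  0.35  0.68 -0.4 ] w0.493 F [-1.8  2.2  1.8] 83.7
shift [ 0.006 -0.     0.006] turn [ 0.01 -0.01 -0.02]
```

Emit:
carry_out(commands=[[0,0,0,0,0,0,0.5],[0,0,0,0,0,0,0.5],[0,0,0,0,0,0,0.5],[0,0,0,0,0,0,0.5],[0,0,0,0,0,0,0.5],[0,0,-0.08,0,0,0,0.5],[0,0,-0.1,0,0,0,0.5],[0,0,-0.12,0,0,0,0.5]])

```text
t: 10.65
ee_pos: [636.6, -209.4, 111.9]
ee_rot: [0.685, 0.62, -0.284, 0.256]
force: [0.9, -0.5, 0.8]
gripper_width: 0.75
finger_force: 0.0
```

Emit:
carry_out(commands=[[0,0,-0.12,0,0,0,1],[0,0,-0.12,0,0,0,1],[0,0,-0.12,0,0,0,1],[0,0,-0.12,0,0,0,1],[0,0,-0.12,0,0,0,1],[0,0,0,0,0,0,1]])

```text
t: 11.15
ee_pos: [654.6, -75.6, 243.4]
ee_rot: [0.684, 0.623, -0.277, 0.259]
force: [0.9, 0.6, 0.1]
gripper_width: 1.005
finger_force: 0.0
```

Run:
```python
from h import *
state()
c=cam("top")
cv2.imwrite("pics/t3.png",c["pixels"][:,:,::-1])
for o in boards(c): print("board",*o)
for o in caps(c): print("cap",*o)
```

```text
t11.2 tcp [654.6 -75.6 243.4] x [ 0.07   0.709 -0.702] y [ 0.996 -0.089  0.009] z [-0.056 -0.7   -0.712] q [-0.8   0.7   0.76  1.63  0.32  1.17 -0.38] w1.005 F [0.9 0.6 0.1] 0.0
board [454.7  67.5 109.9  52.   -5.5] [274. 220.]
board [454.3 171.7 110.7  52.8  13.7] [238. 222.]
board [484.6 -70.8 107.3  50.5  13.5] [323. 212.]
board [619.4 134.  112.3  53.4  -9.9] [250. 166.]
cap [627.5 338.   34.8  34.2  62. ] [166. 151.]
```

View pics/t3.png

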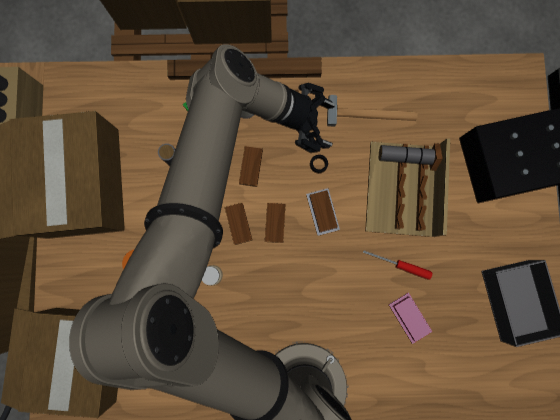

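Tube A lies in slot 3 with its foot behind the rear support. Next I turn the tool back and look at the tube B area.

Emit:
carry_out(commands=[[0,0,-0.07,0,0.9,0,1],[0,0,-0.05,0,0.95,0,1],[0,0,0,0,0.95,0,1],[0,0,0,0,0.95,0,1],[0,0,0,0,0.95,0,1],[0,0,0,0,0.95,0,1],[0,0,0,0,0.95,0,1],[0,0,0,0,0.95,0,1]])

```text
t: 11.87
ee_pos: [652.1, -59.3, 265.6]
ee_rot: [0.741, 0.671, 0.005, -0.003]
force: [0.2, 0.0, -0.8]
gripper_width: 1.004
finger_force: 0.0
```

Emit:
carry_out(commands=[[0,0,0,0,0.95,0,1],[0,0,0,0,0.95,0,1],[0,0,0,0,0.95,0,1],[0,0,0,0,0.95,0,1],[0,0,0,0,0.95,0,1],[0,0,0,0,0.95,0,1],[0,0,0,0,0.95,0,1],[0,0,0,0,0.9,0,1]])

```text
t: 12.53
ee_pos: [651.9, -60.3, 264.9]
ee_rot: [0.683, 0.617, 0.29, -0.261]
force: [0.4, -0.5, -0.5]
gripper_width: 1.0
finger_force: 0.0
```

Run:
```python
from h import *
state()
c=cam("top")
for o in boards(c): print("board",*o)
cc=caps(c)
for o in cc: print("cap",*o)
for o in cc:
  if abs(o[0][1]-249)<45:
    G=np.r_[o[0][:2],0]
    rows(G+[0,0,230]+22*PICK[:,2],PICK); rows(G+[0,0,130]+22*PICK[:,2],PICK)
```

```text
t12.5 tcp [651.9 -60.3 264.9] x [0.07  0.692 0.719] y [ 0.995 -0.102  0.001] z [ 0.074  0.715 -0.695] q [ 0.15  0.58  0.29  1.58 -0.92  1.43  0.66] w1.000 F [ 0.4 -0.5 -0.5] 0.0
board [454.6  67.3 110.   51.9  -5. ] [275. 221.]
board [454.1 171.6 110.6  52.7  13.6] [238. 223.]
board [457.8 274.6 109.6  55.5 -17.4] [202. 222.]
board [484.5 -70.8 107.4  50.5  13.5] [322. 212.]
board [619.1 134.  112.4  53.4  -9.4] [250. 165.]
cap [625.7 249.3  34.9  33.7  88.8] [201. 151.]
cap [627.5 338.1  35.5  33.7  88.8] [166. 151.]
shift [ 0.635 -0.193  0.887] turn [ 0.03 -0.18 -0.1 ]
shift [ 0.395 -0.191  1.118] turn [ 0.03 -0.18 -0.1 ]
```

Emit:
carry_out(commands=[[0.063,-0.019,0.089,0.03,-0.18,-0.1,1],[0.0635,-0.019,0.089,0,0,0,1],[0.0635,-0.019,0.089,0,0,0,1],[0.0635,-0.019,0.089,0,0,0,1],[0.0635,-0.019,0.089,0,0,0,1],[0.0635,-0.019,0.089,0,0,0,1],[0.0635,-0.02,0.089,0,0,0,1],[0.0635,-0.02,0.089,0,0,0,1]])

```text
t: 13.25
ee_pos: [629.1, 204.3, 219.9]
ee_rot: [0.682, 0.626, 0.281, -0.253]
force: [1.4, 0.8, 0.1]
gripper_width: 0.996
finger_force: 0.0
```

Emit:
carry_out(commands=[[0.0635,-0.02,0.089,0,0,0,1],[0.0635,-0.02,0.089,0,0,0,1],[0,0,0,0,0,0,1],[0,0,0,0,0,0,1]])

```text
t: 13.58
ee_pos: [621.7, 271.4, 208.6]
ee_rot: [0.681, 0.627, 0.281, -0.255]
force: [0.6, -1.1, -0.1]
gripper_width: 0.999
finger_force: 0.0
```

Run:
```python
from h import *
state()
G=np.array([625.7,249,130]); rows(G+22*PICK[:,2],PICK)
```

```text
t13.6 tcp [621.7 271.4 208.6] x [0.056 0.71  0.702] y [ 0.996 -0.084  0.006] z [ 0.063  0.699 -0.713] q [-0.26  0.49  0.12  1.84 -1.09  0.94  0.5 ] w0.999 F [ 0.6 -1.1 -0.1] 0.0
shift [-0.236  0.019  0.209] turn [-0.05  0.07  0.13]
```

Emit:
carry_out(commands=[[-0.033,0.003,0.029,-0.05,0.07,0.13,1],[-0.034,0.003,0.03,0,0,0,1],[-0.034,0.003,0.03,0,0,0,1],[-0.034,0.003,0.03,0,0,0,1],[-0.034,0.003,0.03,0,0,0,1],[-0.034,0.002,0.03,0,0,0,1],[-0.033,0.002,0.03,0,0,0,1],[0,0,0,0,0,0,1]])

```text
t: 14.25
ee_pos: [628.2, 259.8, 112.0]
ee_rot: [0.687, 0.618, 0.283, -0.256]
force: [-1.0, -0.0, -0.2]
gripper_width: 1.0
finger_force: 0.0
```

Emit:
carry_out(commands=[[0,0,0,0,0,0,-1],[0,0,0,0,0,0,-1],[0,0,0,0,0,0,-1],[0,0,0,0,0,0,-1],[0,0,0,0,0,0,-1],[0,0,0,0,0,0,-1],[0,0,0,0,0,0,-1]])

```text
t: 14.83
ee_pos: [629.4, 263.1, 116.7]
ee_rot: [0.685, 0.62, 0.286, -0.256]
force: [-2.2, -1.7, 6.8]
gripper_width: 0.497
finger_force: 79.7
```

Run:
```python
from h import *
s,R=state(); print("grasp",(s["ee_pos"]-22*R[:,2]).round(1))
```

```text
t14.8 tcp [629.4 263.1 116.7] x [0.069 0.702 0.709] y [ 0.995 -0.101  0.003] z [ 0.073  0.705 -0.706] q [-0.21  0.63  0.07  1.87 -1.22  0.86  0.69] w0.497 F [-2.2 -1.7  6.8] 79.7
grasp [627.8 247.6 132.2]
```

Emit:
carry_out(commands=[[0.05,0,-0.05,0,0,0,-1],[0.07,0,-0.07,0,0,0,-1],[0.07,0,-0.07,0,0,0,-1],[0.07,0,-0.07,0,0,0,-1],[0.07,0,-0.07,0,0,0,-1],[0.07,0,-0.07,0,0,0,-1],[0,0,0,0,-0.6,0,-1],[0,0,0,0,-0.9,0,-1]])

```text
t: 15.5
ee_pos: [629.9, 259.3, 285.8]
ee_rot: [0.707, 0.636, 0.23, -0.204]
force: [-0.4, -0.8, -2.4]
gripper_width: 0.497
finger_force: 80.9
```

Emit:
carry_out(commands=[[0,0,0,0,-0.9,0,-1],[0,0,0,0,-0.9,0,-1],[0,0,0,0,-0.9,0,-1],[0,0,0,0,-0.9,0,-1],[0,0,0,0,-0.9,0,-1],[0,0,0,0,-0.9,0,-1],[0,0,0,0,-0.9,0,-1],[0,0,0,0,-0.9,0,-1]])

```text
t: 16.17
ee_pos: [628.8, 263.1, 285.8]
ee_rot: [0.741, 0.669, -0.047, 0.044]
force: [0.8, 0.1, -2.6]
gripper_width: 0.495
finger_force: 80.9
```

Emit:
carry_out(commands=[[0,0,0,0,-0.9,0,-1],[0,0,0,0,-0.9,0,-1],[0,0,0,0,-0.9,0,-1],[0,0,0,0,-0.9,0,-1],[0,0,0,0,-0.9,0,-1],[0,0,0,0,-0.9,0,-1],[0,0,0,0,-0.9,0,-1],[0,0,0,0,0,0,-1]])

```text
t: 16.83
ee_pos: [626.7, 267.3, 279.6]
ee_rot: [0.682, 0.622, -0.286, 0.257]
force: [-1.0, 1.8, -4.4]
gripper_width: 0.498
finger_force: 81.0
```

Run:
```python
from h import *
state(); rows(lay(2,150,52),LAY)
```

```text
t16.8 tcp [626.7 267.3 279.6] x [ 0.063  0.701 -0.71 ] y [ 0.996 -0.095 -0.005] z [-0.071 -0.706 -0.704] q [-1.01  0.82  0.55  1.2   0.23  1.7  -0.64] w0.498 F [-1.   1.8 -4.4] 81.0
shift [-1.058 -0.094  1.461] turn [-0.01  0.04  0.06]
```

Emit:
carry_out(commands=[[-0.066,-0.006,0.091,0,0.04,0.06,-1],[-0.066,-0.006,0.091,0,0,0,-1],[-0.066,-0.006,0.091,0,0,0,-1],[-0.066,-0.006,0.091,0,0,0,-1],[-0.066,-0.006,0.091,0,0,0,-1],[-0.066,-0.006,0.091,0,0,0,-1],[-0.066,-0.006,0.091,0,0,0,-1],[-0.066,-0.006,0.091,0,0,0,-1]])

```text
t: 17.5
ee_pos: [586.1, -2.3, 241.2]
ee_rot: [0.69, 0.618, -0.279, 0.255]
force: [0.6, 0.1, -1.1]
gripper_width: 0.495
finger_force: 81.0
```

Emit:
carry_out(commands=[[-0.066,-0.006,0.091,0,0,0,-1],[-0.066,-0.006,0.091,0,0,0,-1],[-0.066,-0.006,0.091,0,0,0,-1],[-0.066,-0.006,0.091,0,0,0,-1],[-0.066,-0.006,0.091,0,0,0,-1],[-0.066,-0.006,0.091,0,0,0,-1],[-0.066,-0.006,0.091,0,0,0,-1],[-0.066,-0.006,0.091,0,0,0,-1]])

```text
t: 18.17
ee_pos: [543.8, -265.3, 197.3]
ee_rot: [0.69, 0.617, -0.279, 0.256]
force: [0.8, -0.1, -1.4]
gripper_width: 0.496
finger_force: 81.0
```

Emit:
carry_out(commands=[[0,0,0,0,0,0,-1],[0,0,0,0,0,0,-1]])

```text
t: 18.33
ee_pos: [542.2, -266.5, 197.7]
ee_rot: [0.691, 0.616, -0.28, 0.255]
force: [0.5, 0.8, -1.8]
gripper_width: 0.497
finger_force: 80.9
```

Run:
```python
from h import *
state(); rows(lay(2,15,52),LAY)
c=cam("top")
cv2.imwrite("pics/t4.png",cv2.resize(c["pixels"][100:250,250:490,::-1],None,fx=3.3,fy=3.3,interpolation=2))
```

```text
t18.3 tcp [ 542.2 -266.5  197.7] x [ 0.085  0.707 -0.702] y [ 0.994 -0.112  0.008] z [-0.073 -0.698 -0.712] q [-0.58  0.56  0.72  1.96  0.57  0.86 -0.45] w0.497 F [ 0.5  0.8 -1.8] 80.9
shift [0.33  0.013 0.312] turn [-0.04 -0.07 -0.15]
```

View pics/t4.png

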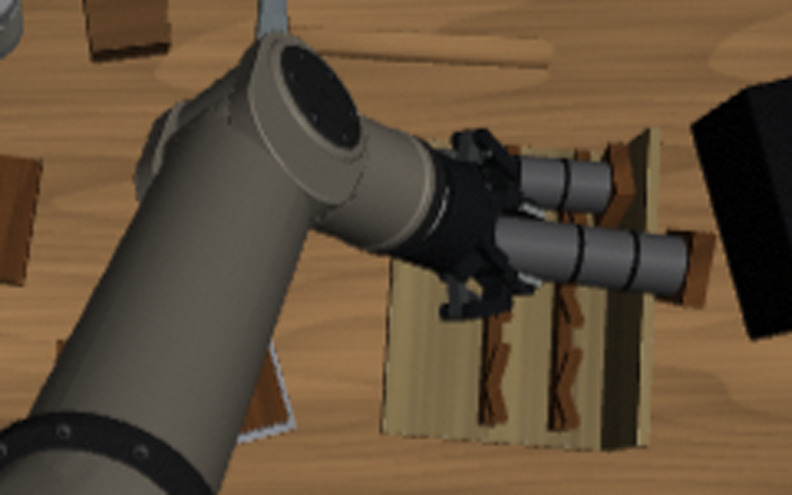

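Emit:
carry_out(commands=[[0.036,0.002,0.034,-0.04,-0.07,-0.15,-1],[0.037,0.002,0.035,0,0,0,-1],[0.037,0.002,0.035,0,0,0,-1],[0.037,0.001,0.035,0,0,0,-1],[0.037,0.001,0.035,0,0,0,-1],[0.037,0.001,0.035,0,0,0,-1],[0.037,0.001,0.035,0,0,0,-1],[0.037,0.001,0.035,0,0,0,-1]])

```text
t: 19.05
ee_pos: [549.6, -258.6, 74.6]
ee_rot: [0.682, 0.624, -0.282, 0.258]
force: [0.3, 0.5, -1.5]
gripper_width: 0.493
finger_force: 81.1
```

Emit:
carry_out(commands=[[0.035,0.001,0.033,0,0,0,-1],[0,0,0,0,0,0,-1],[0,0,0,0,0,0,-1]])

```text
t: 19.3
ee_pos: [549.1, -259.0, 60.9]
ee_rot: [0.681, 0.624, -0.283, 0.258]
force: [-0.2, -0.0, -1.5]
gripper_width: 0.494
finger_force: 81.1
```

Run:
```python
from h import *
state(); rows(lay(2,0,52),LAY)
```

```text
t19.3 tcp [ 549.1 -259.    60.9] x [ 0.062  0.704 -0.708] y [ 0.996 -0.089 -0.002] z [-0.065 -0.705 -0.706] q [-0.54  0.82  0.66  1.99  0.55  0.63 -0.6 ] w0.494 F [-0.2 -0.  -1.5] 81.1
shift [ 0.026 -0.004  0.042] turn [0.04 0.01 0.07]
```

Emit:
carry_out(commands=[[0.006,-0.001,0.01,0.04,0,0.07,-1],[0.006,-0.001,0.01,0,0,0,-1],[0.006,-0.001,0.01,0,0,0,-1],[0.004,-0.001,0.008,0,0,0,-1],[0,0,0,0,0,0,-1]])

```text
t: 19.72
ee_pos: [548.2, -263.7, 49.5]
ee_rot: [0.684, 0.62, -0.284, 0.258]
force: [1.5, 4.4, 6.8]
gripper_width: 0.494
finger_force: 80.8
```

Emit:
carry_out(commands=[[0,0,0,0,0,0,0.5],[0,0,0,0,0,0,0.5],[0,0,0,0,0,0,0.5],[0,0,0,0,0,0,0.5],[0,0,0,0,0,0,0.5],[0,0,-0.08,0,0,0,0.5],[0,0,-0.1,0,0,0,0.5],[0,0,-0.12,0,0,0,0.5]])

```text
t: 20.38
ee_pos: [551.5, -201.0, 112.2]
ee_rot: [0.685, 0.619, -0.286, 0.257]
force: [-0.2, 0.5, 0.7]
gripper_width: 0.753
finger_force: 0.0
```

Emit:
carry_out(commands=[[0,0,-0.12,0,0,0,1],[0,0,-0.12,0,0,0,1],[0,0,-0.12,0,0,0,1],[0,0,-0.12,0,0,0,1],[0,0,-0.12,0,0,0,1],[0,0,-0.12,0,0,0,1],[0,0,0,0,0.8,0,1],[0,0,0,0,0.95,0,1]])

```text
t: 21.05
ee_pos: [569.9, -43.0, 264.4]
ee_rot: [0.706, 0.644, -0.218, 0.199]
force: [0.1, -1.2, -0.0]
gripper_width: 1.001
finger_force: 0.0
```

Emit:
carry_out(commands=[[0,0,0,0,0.95,0,1],[0,0,0,0,0.95,0,1],[0,0,0,0,0.95,0,1],[0,0,0,0,0.95,0,1],[0,0,0,0,0.95,0,1],[0,0,0,0,0.95,0,1],[0,0,0,0,0.95,0,1],[0,0,0,0,0.95,0,1]])

```text
t: 21.72
ee_pos: [568.6, -48.4, 265.4]
ee_rot: [0.738, 0.668, 0.074, -0.065]
force: [-0.3, -0.7, -0.3]
gripper_width: 1.004
finger_force: 0.0
```

Emit:
carry_out(commands=[[0,0,0,0,0.95,0,1],[0,0,0,0,0.95,0,1],[0,0,0,0,0.95,0,1],[0,0,0,0,0.95,0,1],[0,0,0,0,0.95,0,1],[0,0,0,0,0.85,0,1],[0,0,0,0,0,0,1]])

```text
t: 22.3
ee_pos: [566.8, -51.6, 261.7]
ee_rot: [0.689, 0.618, 0.281, -0.256]
force: [0.4, -0.9, -0.4]
gripper_width: 1.0
finger_force: 0.0
```

Run:
```python
from h import *
state()
c=cam("top")
for o in boards(c): print("board",*o)
cc=caps(c)
for o in cc:
    print("cap",*o)
    G=np.r_[o[0][:2],0]
    rows(G+[0,0,230]+22*PICK[:,2],PICK)
cv2.imwrite("pics/t5.png",c["pixels"][:,:,::-1])
```

```text
t22.3 tcp [566.8 -51.6 261.7] x [0.079 0.707 0.703] y [ 0.994 -0.106 -0.005] z [ 0.071  0.7   -0.711] q [ 0.09  0.46  0.38  1.79 -0.9   1.39  0.74] w1.000 F [ 0.4 -0.9 -0.4] 0.0
board [454.6  67.3 110.   51.9  -4.9] [275. 222.]
board [454.3 171.8 110.7  53.1  13.7] [238. 223.]
board [457.9 274.6 109.8  55.3 -17. ] [202. 222.]
board [484.5 -70.8 107.4  50.5  13.5] [322. 212.]
board [619.1 133.9 112.2  53.6  -9.2] [250. 165.]
cap [627.5 337.8  34.9  33.7  88.8] [166. 151.]
shift [0.858 0.065 1.067] turn [ 0.02  0.09 -0.07]
```

View pics/t5.png

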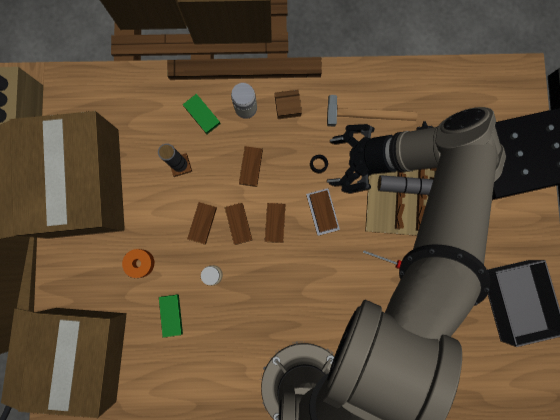

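Emit:
carry_out(commands=[[0.071,0.005,0.089,0,0.09,-0.07,1],[0.0715,0.005,0.089,0,0,0,1],[0.0715,0.005,0.089,0,0,0,1],[0.0715,0.005,0.089,0,0,0,1],[0.0715,0.005,0.089,0,0,0,1],[0.0715,0.006,0.089,0,0,0,1],[0.0715,0.006,0.089,0,0,0,1],[0.0715,0.006,0.089,0,0,0,1]])

```text
t: 23.02
ee_pos: [606.9, 225.1, 236.1]
ee_rot: [0.682, 0.623, 0.285, -0.256]
force: [0.2, 0.4, 0.8]
gripper_width: 1.003
finger_force: 0.0
```

Emit:
carry_out(commands=[[0.0715,0.006,0.089,0,0,0,1],[0.0715,0.006,0.089,0,0,0,1],[0.0715,0.006,0.089,0,0,0,1],[0.0715,0.006,0.089,0,0,0,1],[0,0,0,0,0,0,1],[0,0,0,0,0,0,1]])

```text
t: 23.52
ee_pos: [625.2, 361.6, 221.3]
ee_rot: [0.68, 0.625, 0.285, -0.257]
force: [0.5, -0.6, 0.9]
gripper_width: 1.004
finger_force: 0.0
```

Run:
```python
from h import *
state()
for o in caps(cam("top")): print(*o)
G=np.array([627.5,338,130]); rows(G+22*PICK[:,2],PICK)
```

```text
t23.5 tcp [625.2 361.6 221.3] x [0.057 0.703 0.709] y [ 0.996 -0.087  0.006] z [ 0.066  0.706 -0.705] q [-0.43  0.5   0.15  1.8  -1.15  0.88  0.41] w1.004 F [ 0.5 -0.6  0.9] 0.0
shift [-0.264  0.008  0.239] turn [ 0.   -0.01  0.09]
```

Emit:
carry_out(commands=[[-0.033,0.001,0.03,0,0,0.09,1],[-0.033,0.001,0.03,0,0,0,1],[-0.033,0.001,0.03,0,0,0,1],[-0.033,0.001,0.03,0,0,0,1],[-0.033,0.001,0.03,0,0,0,1],[-0.033,0.001,0.03,0,0,0,1],[-0.033,0.001,0.03,0,0,0,1],[-0.033,0.001,0.029,0,0,0,1]])

```text
t: 24.23
ee_pos: [629.5, 349.3, 112.2]
ee_rot: [0.687, 0.618, 0.284, -0.257]
force: [-0.6, -0.3, 0.0]
gripper_width: 1.001
finger_force: 0.0
```

Emit:
carry_out(commands=[[0,0,0,0,0,0,1],[0,0,0,0,0,0,-1],[0,0,0,0,0,0,-1],[0,0,0,0,0,0,-1],[0,0,0,0,0,0,-1],[0,0,0,0,0,0,-1],[0,0,0,0,0,0,-1],[0,0,0,0,0,0,-1]])

```text
t: 24.9
ee_pos: [629.5, 352.0, 115.1]
ee_rot: [0.685, 0.619, 0.285, -0.258]
force: [-1.9, -1.2, 6.5]
gripper_width: 0.496
finger_force: 80.4
```

Run:
```python
from h import *
s,R=state(); print("grasp",(s["ee_pos"]-22*R[:,2]).round(1))
```

```text
t24.9 tcp [629.5 352.  115.1] x [0.071 0.701 0.71 ] y [ 0.995 -0.101 -0.   ] z [ 0.071  0.706 -0.704] q [-0.35  0.65  0.07  1.84 -1.29  0.79  0.63] w0.496 F [-1.9 -1.2  6.5] 80.4
grasp [627.9 336.5 130.6]
```

Emit:
carry_out(commands=[[0.05,0,-0.05,0,0,0,-1],[0.07,0,-0.07,0,0,0,-1],[0.07,0,-0.07,0,0,0,-1],[0.07,0,-0.07,0,0,0,-1],[0.07,0,-0.07,0,0,0,-1],[0.07,0,-0.07,0,0,0,-1],[-0.07,0,-0.07,0,0,0,-1],[-0.08,0,-0.08,0,0,0,-1]])

```text
t: 25.57
ee_pos: [622.3, 290.5, 285.8]
ee_rot: [0.683, 0.621, 0.285, -0.258]
force: [0.1, -1.7, -3.0]
gripper_width: 0.493
finger_force: 80.9
```

Emit:
carry_out(commands=[[-0.08,0,-0.08,0,0,0,-1],[-0.08,0,-0.08,0,0,0,-1],[-0.08,0,-0.08,0,0,0,-1],[-0.07,0,-0.07,0,0,0,-1],[0,0,0,0,-0.6,0,-1],[0,0,0,0,-0.9,0,-1],[0,0,0,0,-0.9,0,-1],[0,0,0,0,-0.9,0,-1]])

```text
t: 26.23
ee_pos: [610.0, 155.4, 283.0]
ee_rot: [0.725, 0.653, 0.161, -0.145]
force: [-0.5, 0.5, -2.8]
gripper_width: 0.497
finger_force: 81.2
```

Emit:
carry_out(commands=[[0,0,0,0,-0.9,0,-1],[0,0,0,0,-0.9,0,-1],[0,0,0,0,-0.9,0,-1],[0,0,0,0,-0.9,0,-1],[0,0,0,0,-0.9,0,-1],[0,0,0,0,-0.9,0,-1],[0,0,0,0,-0.9,0,-1],[0,0,0,0,-0.9,0,-1]])

```text
t: 26.9
ee_pos: [609.7, 157.5, 283.5]
ee_rot: [0.733, 0.662, -0.117, 0.105]
force: [0.2, 0.2, -2.1]
gripper_width: 0.495
finger_force: 81.2
```

Emit:
carry_out(commands=[[0,0,0,0,-0.9,0,-1],[0,0,0,0,-0.9,0,-1],[0,0,0,0,-0.9,0,-1],[0,0,0,0,-0.9,0,-1],[0,0,0,0,-0.9,0,-1],[0,0,0,0,0,0,-1]])

```text
t: 27.4
ee_pos: [608.2, 161.8, 278.3]
ee_rot: [0.682, 0.623, -0.286, 0.256]
force: [-0.7, 1.4, -3.7]
gripper_width: 0.496
finger_force: 81.6
```

Run:
```python
from h import *
state(); rows(lay(1,150,51),LAY)
```

```text
t27.4 tcp [608.2 161.8 278.3] x [ 0.061  0.703 -0.709] y [ 0.996 -0.094 -0.007] z [-0.072 -0.705 -0.705] q [-0.99  0.7   0.58  1.44  0.3   1.54 -0.61] w0.496 F [-0.7  1.4 -3.7] 81.6
shift [-0.813 -0.348  1.207] turn [-0.02  0.02  0.07]
```

Emit:
carry_out(commands=[[-0.058,-0.025,0.086,0,0,0.07,-1],[-0.058,-0.025,0.086,0,0,0,-1],[-0.058,-0.025,0.086,0,0,0,-1],[-0.058,-0.025,0.086,0,0,0,-1],[-0.058,-0.025,0.086,0,0,0,-1],[-0.058,-0.025,0.086,0,0,0,-1],[-0.058,-0.025,0.086,0,0,0,-1],[-0.058,-0.025,0.086,0,0,0,-1]])

```text
t: 28.07
ee_pos: [523.4, -81.4, 234.5]
ee_rot: [0.689, 0.617, -0.281, 0.255]
force: [1.1, 0.3, -2.6]
gripper_width: 0.494
finger_force: 81.6
```

Emit:
carry_out(commands=[[-0.058,-0.025,0.086,0,0,0,-1],[-0.058,-0.025,0.086,0,0,0,-1],[-0.058,-0.025,0.086,0,0,0,-1],[-0.058,-0.025,0.086,0,0,0,-1],[-0.058,-0.025,0.086,0,0,0,-1],[-0.058,-0.025,0.086,0,0,0,-1],[0,0,0,0,0,0,-1],[0,0,0,0,0,0,-1]])

```text
t: 28.73
ee_pos: [457.9, -259.1, 198.5]
ee_rot: [0.69, 0.616, -0.282, 0.255]
force: [0.5, 0.6, -1.2]
gripper_width: 0.494
finger_force: 81.2
```

Run:
```python
from h import *
state(); rows(lay(1,15,51),LAY)
c=cam("top")
cv2.imwrite("pics/t6.png",cv2.resize(c["pixels"][100:250,250:490,::-1],None,fx=3.3,fy=3.3,interpolation=2))
```

```text
t28.7 tcp [ 457.9 -259.1  198.5] x [ 0.083  0.706 -0.704] y [ 0.994 -0.112  0.005] z [-0.075 -0.7   -0.711] q [-0.69  0.44  0.78  2.16  0.67  0.83 -0.56] w0.494 F [ 0.5  0.6 -1.2] 81.2
shift [0.332 0.014 0.314] turn [-0.07 -0.05 -0.13]
```

View pics/t6.png

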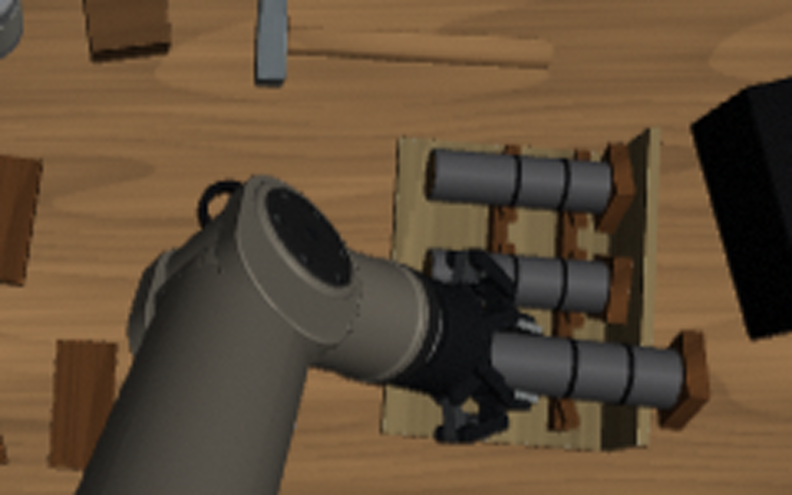

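Tubes A and B lie neatly with feet at (620,180) and (620,290). C hangs level with its foot at (690,380). Lower it.

Emit:
carry_out(commands=[[0.036,0.002,0.035,-0.07,-0.05,-0.13,-1],[0.037,0.002,0.035,0,0,0,-1],[0.037,0.002,0.035,0,0,0,-1],[0.037,0.001,0.035,0,0,0,-1],[0.037,0.001,0.035,0,0,0,-1],[0.037,0.001,0.035,0,0,0,-1],[0.037,0.001,0.035,0,0,0,-1],[0.037,0.001,0.035,0,0,0,-1]])

```text
t: 29.45
ee_pos: [465.8, -252.6, 75.5]
ee_rot: [0.682, 0.623, -0.282, 0.259]
force: [0.6, -0.1, -1.6]
gripper_width: 0.494
finger_force: 81.4
```

Emit:
carry_out(commands=[[0.037,0.001,0.033,0,0,0,-1],[0,0,0,0,0,0,-1],[0,0,0,0,0,0,-1]])

```text
t: 29.7
ee_pos: [465.2, -252.6, 61.5]
ee_rot: [0.681, 0.623, -0.284, 0.259]
force: [0.0, -1.1, -1.9]
gripper_width: 0.493
finger_force: 81.4
```

Run:
```python
from h import *
state(); rows(lay(1,0,51),LAY)
```

```text
t29.7 tcp [ 465.2 -252.6   61.5] x [ 0.062  0.703 -0.709] y [ 0.996 -0.089 -0.001] z [-0.064 -0.706 -0.705] q [-0.62  0.76  0.69  2.19  0.66  0.54 -0.74] w0.493 F [ 0.  -1.1 -1.9] 81.4
shift [ 0.029 -0.006  0.042] turn [0.05 0.02 0.06]
```

Emit:
carry_out(commands=[[0.007,-0.001,0.01,0.05,0.02,0.06,-1],[0.007,-0.001,0.01,0,0,0,-1],[0.007,-0.001,0.01,0,0,0,-1],[0.005,-0.001,0.008,0,0,0,-1],[0,0,0,0,0,0,-1]])

```text
t: 30.12
ee_pos: [462.7, -256.6, 49.3]
ee_rot: [0.685, 0.619, -0.285, 0.258]
force: [-0.8, 6.4, 12.0]
gripper_width: 0.49
finger_force: 82.4
```

Emit:
carry_out(commands=[[0,0,0,0,0,0,0.5],[0,0,0,0,0,0,0.5],[0,0,0,0,0,0,0.5],[0,0,0,0,0,0,0.5],[0,0,0,0,0,0,0.5],[0,0,-0.08,0,0,0,0.5],[0,0,-0.1,0,0,0,0.5],[0,0,-0.12,0,0,0,0.5]])

```text
t: 30.78
ee_pos: [467.6, -193.3, 112.2]
ee_rot: [0.685, 0.619, -0.286, 0.256]
force: [0.0, -0.2, -0.1]
gripper_width: 0.751
finger_force: 0.0
```

Emit:
carry_out(commands=[[0,0,-0.12,0,0,0,1],[0,0,-0.12,0,0,0,1],[0,0,-0.12,0,0,0,1],[0,0,-0.12,0,0,0,1],[0,0,-0.12,0,0,0,1],[0,0,-0.12,0,0,0,1],[0,0,0,0,0.8,0,1],[0,0,0,0,0.95,0,1]])

```text
t: 31.45
ee_pos: [485.8, -36.6, 264.6]
ee_rot: [0.706, 0.644, -0.218, 0.199]
force: [-0.4, -1.3, 0.4]
gripper_width: 0.997
finger_force: 0.0
```

Emit:
carry_out(commands=[[0,0,0,0,0.95,0,1],[0,0,0,0,0.95,0,1],[0,0,0,0,0.95,0,1],[0,0,0,0,0.95,0,1],[0,0,0,0,0.95,0,1],[0,0,0,0,0.95,0,1],[0,0,0,0,0,-0.9,1],[0,0,0,0,0,-1,1]])

```text
t: 32.12
ee_pos: [483.6, -43.0, 264.5]
ee_rot: [0.671, 0.741, -0.002, 0.002]
force: [0.1, 0.1, -0.0]
gripper_width: 1.003
finger_force: 0.0
```

Emit:
carry_out(commands=[[0,0,0,0,0,-1,1],[0,0,0,0,0,-1,1],[0,0,0,0,0,-1,1],[0,0,0,0,0,-1,1],[0,0,0,0,0,-1,1],[0,0,0,0,0,-1,1],[0,0,0,0,0,-1,1],[0,0,0,0,0,-1,1]])

```text
t: 32.78
ee_pos: [483.8, -41.0, 264.1]
ee_rot: [0.309, 0.951, -0.003, 0.0]
force: [0.1, 0.2, -1.1]
gripper_width: 1.0
finger_force: 0.0
```

```bash
cat >> h.py <<'E'
def flat(th):
    "tool down, y across a board whose long side is at th deg"
    a=np.radians(th+90); return tool(DN,np.array([np.cos(a),np.sin(a),0]))
E
python3 - <<'E'
from h import *
state()
c=cam("top")
for o in boards(c): print("board",*o)
rows([454.7,67.5,150],flat(-5))
cv2.imwrite("pics/t7.png",c["pixels"][:,:,::-1])
E
```

```text
t32.8 tcp [483.8 -41.  264.1] x [-0.808  0.589 -0.003] y [ 0.589  0.808 -0.006] z [-0.001 -0.006 -1.   ] q [-0.55  0.13  0.55  1.98 -0.07  1.05  0.98] w1.000 F [ 0.1  0.2 -1.1] 0.0
board [454.6  67.6 110.   52.4  -4.9] [274. 223.]
board [454.3 171.7 111.2  53.   13.7] [238. 223.]
board [457.9 274.4 109.9  55.5 -17.3] [201. 222.]
board [619.4 134.  112.8  53.9  -9.6] [250. 166.]
shift [0.291 0.239 0.378] turn [-0.06  0.01 -5.12]
```

View pics/t7.png

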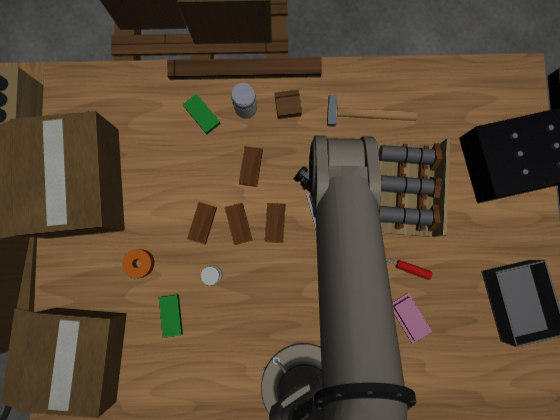

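All three tubes lie in their cradles (caps at x≈385, feet at x≈437). Now the boards, starting with the nearest to the pile.

Emit:
carry_out(commands=[[0,0,0,0,0,-0.85,1],[0,0,0,0,0,-0.85,1],[0,0,0,0,0,-0.85,1],[0,0,0,0,0,-0.85,1],[0,0,0,0,0,-0.85,1],[0,0,0,0,0,-0.85,1],[0.025,0.07,0.076,0,0,0,1],[0.025,0.07,0.076,0,0,0,1]])

```text
t: 33.5
ee_pos: [474.4, 1.6, 219.0]
ee_rot: [0.053, 0.999, -0.003, 0.002]
force: [0.1, 0.4, -1.1]
gripper_width: 0.997
finger_force: 0.0
```

Emit:
carry_out(commands=[[0.025,0.07,0.076,0,0,0,1],[0.025,0.07,0.076,0,0,0,1],[0.025,0.07,0.076,0,0,0,1],[0,0,0,0,0,0,1],[0,0,0,0,0,0,1]])

```text
t: 33.92
ee_pos: [456.1, 67.3, 148.6]
ee_rot: [0.05, 0.999, -0.004, -0.002]
force: [0.3, -0.5, -0.7]
gripper_width: 1.0
finger_force: 0.0
```

Run:
```python
from h import *
state()
c=cam("top")
for o in boards(c): print("board",*o)
rows([454.7,67.6,40],flat(-5))
```

```text
t33.9 tcp [456.1  67.3 148.6] x [-0.995  0.099  0.003] y [ 0.099  0.995 -0.008] z [-0.004 -0.008 -1.   ] q [-0.63  0.25  0.4   2.15 -0.13  0.77  1.32] w1.000 F [ 0.3 -0.5 -0.7] 0.0
board [454.4 171.4 111.2  53.8  13.7] [237. 223.]
board [457.8 274.7 110.5  55.2 -16.9] [201. 223.]
board [484.5 -70.8 107.4  50.6  13.5] [323. 212.]
board [619.4 134.  112.1  53.8  -9.5] [249. 165.]
shift [0.009 0.005 0.365] turn [-0.07 -0.01 -0.13]
```

Emit:
carry_out(commands=[[0.002,0.001,0.075,-0.07,0,-0.13,1],[0.002,0.001,0.075,0,0,0,1],[0.002,0.001,0.075,0,0,0,1],[0.002,0.001,0.075,0,0,0,1],[0.001,0.001,0.065,0,0,0,1],[0,0,0.05,0,0,0,1],[0,0,0.035,0,0,0,1],[0,0,0,0,0,0,1]])

```text
t: 34.63
ee_pos: [454.8, 67.4, 13.9]
ee_rot: [0.044, 0.999, 0.0, -0.0]
force: [-0.4, -0.1, -0.3]
gripper_width: 1.001
finger_force: 0.0
```

Run:
```python
from h import *
state()
rows([454.6,67.6,1],flat(-5))
```

```text
t34.6 tcp [454.8  67.4  13.9] x [-0.996  0.088  0.001] y [0.088 0.996 0.   ] z [-0.001  0.    -1.   ] q [-0.51  0.5   0.27  2.23 -0.3   0.45  1.49] w1.001 F [-0.4 -0.1 -0.3] 0.0
shift [0.001 0.001 0.043] turn [ 0.   -0.01 -0.01]
```

Emit:
carry_out(commands=[[0,0,0.022,0,0,0,1],[0,0,0.02,0,0,0,1],[0,0,0,0,0,0,-1],[0,0,0,0,0,0,-1],[0,0,0,0,0,0,-1],[0,0,0,0,0,0,-1],[0,0,0,0,0,0,-1],[0,0,0,0,0,0,-1]])

```text
t: 35.3
ee_pos: [455.2, 68.7, 3.0]
ee_rot: [0.043, 0.999, 0.001, 0.0]
force: [-0.6, -0.1, 7.5]
gripper_width: 0.586
finger_force: 83.3
```

Run:
```python
from h import *
state()
```

```text
t35.3 tcp [455.2  68.7   3. ] x [-0.996  0.086 -0.001] y [0.086 0.996 0.002] z [ 0.001  0.002 -1.   ] q [-0.49  0.52  0.25  2.23 -0.31  0.42  1.5 ] w0.586 F [-0.6 -0.1  7.5] 83.3
```

Emit:
carry_out(commands=[[0,0,-0.05,0,0,0,-1],[0,0,-0.1,0,0,0,-1],[0,0,-0.1,0,0,-0.8,-1],[0,0,-0.1,0,0,-0.8,-1],[0,0,-0.05,0,0,-0.8,-1],[0,0,0,0,0,-0.7,-1],[0,0,0,0,0,0,-1]])

```text
t: 35.88
ee_pos: [455.5, 68.8, 123.6]
ee_rot: [-0.12, 0.993, 0.001, 0.002]
force: [-1.2, 0.1, -0.8]
gripper_width: 0.584
finger_force: 83.7
```

Run:
```python
from h import *
state()
rows([483.9,-70.2,123],flat(13.6))
```

```text
t35.9 tcp [455.5  68.8 123.6] x [-0.971 -0.239 -0.004] y [-0.239  0.971  0.002] z [ 0.003  0.003 -1.   ] q [-0.55  0.28  0.31  2.17 -0.13  0.7   1.66] w0.584 F [-1.2  0.1 -0.8] 83.7
shift [ 0.019 -0.472  0.001] turn [0.02 0.03 0.04]
```

Emit:
carry_out(commands=[[0.004,-0.094,0,0.02,0.03,0.04,-1],[0.004,-0.094,0,0,0,0,-1],[0.004,-0.094,0,0,0,0,-1],[0.004,-0.094,0,0,0,0,-1],[0.003,-0.094,0,0,0,0,-1],[0,0,0,0,0,0,-1],[0,0,0.05,0,0,0,-1],[0,0,0.06,0,0,0,-1]])

```text
t: 36.55
ee_pos: [482.6, -70.5, 89.3]
ee_rot: [-0.115, 0.993, -0.001, -0.0]
force: [-0.3, 1.4, -0.3]
gripper_width: 0.589
finger_force: 83.7
```

Emit:
carry_out(commands=[[0,0,0.06,0,0,0,-1],[0,0,0.05,0,0,0,-1],[0,0,0,0,0,0,-1],[0,0,0,0,0,0,-1],[0,0,0,0,0,0,-1]])

```text
t: 36.97
ee_pos: [482.1, -70.1, 56.6]
ee_rot: [-0.116, 0.993, -0.001, -0.001]
force: [-0.4, -0.0, -0.3]
gripper_width: 0.588
finger_force: 83.6
```

Run:
```python
from h import *
for i in range(4):
    s=r.observe(); print(s["ee_pos"].round(1)); cam("top")
state()
rows([483.9,-70.2,29],flat(13.6))
```

```text
[482.1 -70.1  56.6]
[482.5 -70.1  56.9]
[482.6 -70.1  57.1]
[482.6 -70.   57.1]
t37.2 tcp [482.6 -70.   57. ] x [-0.973 -0.232  0.001] y [-0.232  0.973 -0.001] z [-0.001 -0.002 -1.   ] q [-0.23  0.45  0.3   2.15 -0.24  0.58  2.05] w0.583 F [-0.1  0.6 -1.2] 83.6
shift [-0.004 -0.001  0.093] turn [-0.01 -0.01 -0.03]
```

Emit:
carry_out(commands=[[-0.006,0,0.035,0,0,0,-1],[0,0,0.035,0,0,0,-1],[0,0,0.012,0,0,0,-1],[0,0,0.008,0,0,0,-1],[0,0,0,0,0,0,-1],[0,0,0,0,0,0,-1]])

```text
t: 37.67
ee_pos: [482.7, -69.6, 29.0]
ee_rot: [-0.117, 0.993, -0.0, -0.002]
force: [-3.8, 0.7, 6.3]
gripper_width: 0.585
finger_force: 84.7
```

Run:
```python
from h import *
for i in range(3): cam("top")
state()
rows([484.4,-70.2,29],flat(13.6))
```

```text
t37.8 tcp [482.7 -69.6  29. ] x [-0.973 -0.232  0.005] y [-0.232  0.973  0.   ] z [-0.004 -0.001 -1.   ] q [-0.21  0.5   0.28  2.16 -0.26  0.52  2.07] w0.587 F [-3.   1.2  7.1] 84.7
shift [-0.005 -0.003  0.   ] turn [ 0.   -0.04 -0.03]
```

Emit:
carry_out(commands=[[-0.007,-0.002,-0.01,0,0,0,-1],[0,0,0,0,0,0,-1],[0,0,0.005,0,0,0,-1],[0,0,0.005,0,0,0,-1],[0,0,0,0,0,0,-1]])

```text
t: 38.23
ee_pos: [485.9, -69.9, 29.1]
ee_rot: [-0.117, 0.993, -0.001, -0.001]
force: [-0.1, 0.9, 1.8]
gripper_width: 0.589
finger_force: 83.9
```

Run:
```python
from h import *
for i in range(3): cam("top")
state()
rows([484.4,-70.2,29],flat(13.6))
```

```text
t38.4 tcp [485.9 -69.9  29.1] x [-0.973 -0.232  0.003] y [-0.232  0.973 -0.001] z [-0.002 -0.002 -1.   ] q [-0.21  0.5   0.28  2.15 -0.26  0.52  2.07] w0.587 F [-0.2  0.2  0.5] 83.9
shift [0.005 0.    0.   ] turn [-0.01 -0.02 -0.03]
```

Emit:
carry_out(commands=[[0.004,0,-0.002,0,0,0,-1],[0,0,0.002,0,0,0,-1],[0,0,0,0,0,0,0.9],[0,0,0,0,0,0,0.9],[0,0,0,0,0,0,0.9],[0,0,0,0,0,0,0.9],[0,0,-0.05,0,0,0,1],[0,0,-0.1,0,0,0,1]])

```text
t: 39.05
ee_pos: [482.4, -69.9, 72.3]
ee_rot: [-0.117, 0.993, -0.001, -0.004]
force: [0.4, 0.2, -0.1]
gripper_width: 1.004
finger_force: 0.0
```

Emit:
carry_out(commands=[[0,0,-0.12,0,0,0,1],[0,0.12,-0.05,0,0,0.9,1],[0,0.12,0,0,0,0.9,1],[0,0.12,0,0,0,0.9,1],[0,0.12,0,0,0,0.8,1],[0,0.12,0,0,0,0,1],[0,0.12,0,0,0,0,1],[0,0,0,0,0,0,1]])

```text
t: 39.72
ee_pos: [481.7, 152.6, 125.1]
ee_rot: [0.061, 0.998, 0.001, -0.0]
force: [0.4, 0.3, 0.1]
gripper_width: 0.998
finger_force: 0.0
```

Run:
```python
from h import *
state()
c=cam("top")
for o in rects(c,BLO,BHI,10): print("board",*o)
for o in rects(c,BLO,BHI,36): 
    if abs(o[0][1]+70)<30: print("pile z36",*o)
for o in rects(cam("scene"),BLO,BHI,46):
    if abs(o[0][1]+70)<40: print("scene z46",*o)
```

```text
t39.7 tcp [481.7 152.6 125.1] x [-0.993  0.122  0.001] y [0.122 0.993 0.002] z [-0.001  0.002 -1.   ] q [-0.74  0.35  0.38  2.07 -0.19  0.75  1.21] w0.998 F [0.4 0.3 0.1] 0.0
board [ 457.5 -392.3   77.3   28.3  -11.1] [435. 219.]
board [457.  276.2 108.6  53.1 -16.5] [196. 223.]
board [486.1 -74.4 109.3  58.2  13.4] [324. 210.]
board [619.9 133.7 111.4  53.6  -9. ] [252. 164.]
board [ 633.8 -407.7   80.5   27.6  -11.9] [437. 159.]
pile z36 [483.2 -71.5 107.   56.9  13.4] [324. 210.]
scene z46 [495.9 -77.2 126.6  65.8  13.2] [243. 240.]
```

```bash
cat > v.py <<'E'
from h import *
def crop(n,c,P,th,ztop,s=9,w=44,h=30):
    u,v=proj(c,[P[0],P[1],ztop]).astype(int); im=c["pixels"][v-h:v+h,u-w:u+w,::-1]
    return cv2.resize(im,None,fx=s,fy=s,interpolation=2)
E
python3 - <<'E'
from v import *
P=(484,-70)
a=crop("top",cam("top"),P,13.6,36,9,42,32); b=crop("scene",cam("scene"),P,13.6,36,9,42,32)
im=np.hstack([a,b]); im=cv2.resize(im,(800,int(im.shape[0]*800/im.shape[1])),interpolation=3); print(im.shape)
cv2.imwrite("pics/p1.png",im)
E
```

```text
(304, 800, 3)
```

View pics/p1.png

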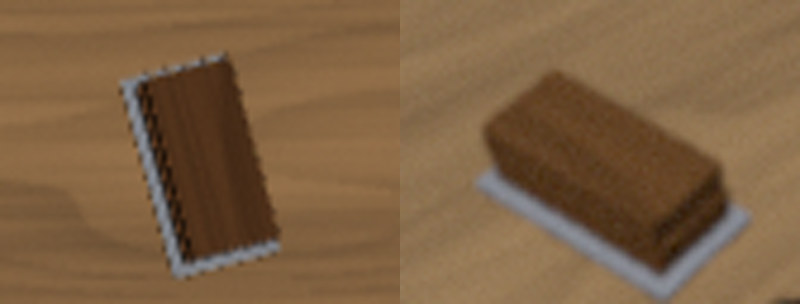

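```bash
cat >> v.py <<'E'
def edges(c,ztop,th=13.5,P=(484,-70)):
    """far edges of the top face from brown outline, cast on z=ztop: (max along l, min along n) -> implied centre along l,n"""
    a=np.radians(th); l=np.array([np.cos(a),np.sin(a)]); n=np.array([-l[1],l[0]])
    up=cv2.resize(c["pixels"],None,fx=4,fy=4,interpolation=cv2.INTER_CUBIC)
    m=cv2.morphologyEx(cv2.inRange(cv2.cvtColor(up,cv2.COLOR_RGB2HSV),BLO,BHI),cv2.MORPH_OPEN,np.ones((5,5)))
    u0=proj(c,[*P,ztop])
    k=min(cv2.findContours(m,0,1)[0],key=lambda k:np.linalg.norm(k[:,0].mean(0)/4-u0) if cv2.contourArea(k)>2000 else 1e9)
    w=np.array([pix(c,(x+.5)/4-.5,(y+.5)/4-.5,ztop)[:2] for x,y in k[:,0]])
    s,t=w@l,w@n; sm,tm=(s.max()+s.min())/2,(t.max()+t.min())/2
    # median of far side, mid section of each edge
    fn=np.median([t[(s>q-3)&(s<q+3)].min() for q in np.arange(sm-30,sm+31,6)])
    nn=np.median([t[(s>q-3)&(s<q+3)].max() for q in np.arange(sm-30,sm+31,6)])
    fl=np.median([s[(t>q-3)&(t<q+3)].max() for q in np.arange(tm-12,tm+13,4)])
    nl=np.median([s[(t>q-3)&(t<q+3)].min() for q in np.arange(tm-12,tm+13,4)])
    return np.round([fl-55,nl+55,fn+26,nn-26],2), np.round([P@l,P@n],1)
E
python3 - <<'E'
from v import *
import copy
for n in("top","scene"):
    c=cam(n); c0=dict(c); c0["pixels"]=cv2.imread(f"pics/{n}0.png")[:,:,::-1].copy()
    print(n,"base z26",edges(c0,26),"now z46",edges(c,46))
E
```

```text
top base z26 (array([ 450.91,  455.45, -178.27, -181.24]), array([ 454.3, -181.1])) now z46 (array([ 450.24,  454.63, -182.87, -180.78]), array([ 454.3, -181.1]))
scene base z26 (array([ 459.62,  457.63, -184.76, -181.76]), array([ 454.3, -181.1])) now z46 (array([ 470.19,  456.77, -197.16, -184.91]), array([ 454.3, -181.1]))
```

Both views agree that the board sits about 3 mm toward -y of the base. I'll regrip and nudge it, which also calibrates the placing target.

Emit:
carry_out(commands=[[0,0,0,0,0,-0.85,1],[0,0,0,0,0,-0.85,1],[0,0,0,0,0,-0.85,1],[0,0,0,0,0,-0.86,1],[0.018,-0.12,0,0,0,0,1],[0.018,-0.12,0,0,0,0,1],[0.018,-0.12,0,0,0,0,1],[0.018,-0.12,0,0,0,0,1]])

```text
t: 40.68
ee_pos: [491.6, -4.0, 125.2]
ee_rot: [-0.111, 0.994, -0.001, -0.001]
force: [1.0, 0.3, -0.3]
gripper_width: 0.998
finger_force: 0.0
```

Run:
```python
from h import *
for i in range(2): cam("top")
state()
rows([484.7,-69.9,29],flat(13.6))
```

```text
t40.8 tcp [491.6  -9.4 125.4] x [-0.977 -0.211  0.003] y [-0.211  0.977 -0.004] z [-0.002 -0.004 -1.   ] q [-0.4   0.33  0.35  2.1  -0.16  0.74  1.83] w1.001 F [ 0.   0.5 -0.2] 0.0
shift [ 0.064 -0.191  0.322] turn [-0.04 -0.03 -0.24]
```

Emit:
carry_out(commands=[[0.032,-0.095,0,-0.04,-0.03,-0.24,1],[0.032,-0.095,0,0,0,0,1],[0,0,0.08,0,0,0,1],[0,0,0.08,0,0,0,1],[0,0,0.08,0,0,0,1],[0,0,0,0,0,0,1],[0,0,0,0,0,0,1]])

```text
t: 41.37
ee_pos: [485.6, -61.5, 52.5]
ee_rot: [-0.124, 0.992, 0.002, -0.001]
force: [1.1, 1.0, -0.8]
gripper_width: 0.998
finger_force: 0.0
```

Run:
```python
from h import *
for i in range(2): cam("top")
state()
rows([484.7,-69.9,29],flat(13.6))
```

```text
t41.5 tcp [487.4 -61.3  54.1] x [-0.969 -0.246 -0.002] y [-0.246  0.969  0.003] z [ 0.001  0.003 -1.   ] q [-0.24  0.45  0.3   2.14 -0.25  0.57  2.06] w1.001 F [-0.2 -0.   0.1] 0.0
shift [ 0.016 -0.026  0.084] turn [0.03 0.02 0.11]
```

Emit:
carry_out(commands=[[0.016,-0.026,0.03,0.03,0.02,0.11,1],[0,0,0.04,0,0,0,1],[0,0,0.014,0,0,0,1],[0,0,0,0,0,0,1],[0,0,0,0,0,0,1]])

```text
t: 41.88
ee_pos: [484.2, -69.8, 28.1]
ee_rot: [-0.119, 0.993, -0.0, -0.001]
force: [-0.2, 0.4, 0.4]
gripper_width: 1.003
finger_force: 0.0
```

Run:
```python
from h import *
for i in range(2): cam("top")
state()
rows([484.7,-69.9,29],flat(13.6))
```

```text
t42.0 tcp [484.5 -69.6  28.3] x [-0.972 -0.236  0.001] y [-0.236  0.972 -0.   ] z [-0.001 -0.    -1.   ] q [-0.21  0.5   0.28  2.16 -0.27  0.52  2.08] w0.998 F [ 0.4 -0.5  0.2] 0.0
shift [-0.    -0.001 -0.002] turn [-0.   -0.01  0.01]
```

Emit:
carry_out(commands=[[0,0,0,0,0,0,-1],[0,0,0,0,0,0,-1],[0,0,0,0,0,0,-1],[0,0,0,0,0,0,-1],[0,0,0,0,0,0,-1],[0,0,0,0,0,0,-1]])

```text
t: 42.48
ee_pos: [484.4, -69.6, 28.5]
ee_rot: [-0.119, 0.993, -0.0, -0.001]
force: [-1.5, -0.3, 8.6]
gripper_width: 0.586
finger_force: 83.1
```

Run:
```python
from h import *
for i in range(2): cam("top")
state()
```

```text
t42.6 tcp [484.4 -69.5  28.5] x [-0.972 -0.236  0.001] y [-0.236  0.972  0.   ] z [-0.001 -0.    -1.   ] q [-0.21  0.5   0.28  2.16 -0.27  0.52  2.08] w0.588 F [-2.3  0.6  8.7] 83.1
```

Emit:
carry_out(commands=[[0,0,-0.012,0,0,0,-1],[-0.003,0.0105,0,0,0,0,-1],[0,0,0,0,0,0,-1],[0,0,0.006,0,0,0,-1],[0,0,0.006,0,0,0,-1],[0,0,0,0,0,0,-1]])

```text
t: 43.08
ee_pos: [484.3, -66.1, 28.5]
ee_rot: [-0.119, 0.993, 0.0, -0.001]
force: [-3.5, 2.5, 16.0]
gripper_width: 0.584
finger_force: 85.3
```

Run:
```python
from h import *
for i in range(2): cam("top")
state()
```

```text
t43.2 tcp [484.3 -66.1  28.5] x [-0.972 -0.236  0.002] y [-0.236  0.972  0.001] z [-0.002  0.    -1.   ] q [-0.22  0.5   0.28  2.16 -0.27  0.52  2.08] w0.583 F [-3.5  1.2 15.9] 85.3
```

Emit:
carry_out(commands=[[0,0,-0.004,0,0,0,-1],[0,0,0,0,0,0,1],[0,0,0,0,0,0,1],[0,0,0,0,0,0,1],[0,0,0,0,0,0,1],[0,0,-0.06,0,0,0,1],[0,0,-0.12,0,0,0,1],[0,0,-0.12,0,0,0,1]])

```text
t: 43.85
ee_pos: [483.0, -66.5, 118.9]
ee_rot: [-0.119, 0.993, -0.0, -0.003]
force: [1.3, -0.9, 0.4]
gripper_width: 0.999
finger_force: 0.0
```

Emit:
carry_out(commands=[[-0.013,0.113,0,0,0,0,1],[-0.013,0.113,0,0,0,0,1],[-0.013,0.113,0,0,0,0,1],[-0.013,0.113,0,0,0,0,1],[-0.013,0.113,0,0,0,0,1],[-0.013,0.113,0,0,0,0,1],[-0.013,0.113,0,0,0,0,1],[0,0,0,0,0,0,1]])

```text
t: 44.52
ee_pos: [453.8, 178.4, 118.9]
ee_rot: [-0.124, 0.992, 0.001, -0.001]
force: [0.4, -0.6, 0.3]
gripper_width: 0.999
finger_force: 0.0
```

Run:
```python
from v import *
for n in("top","scene"):
    c=cam(n); print(n,"now z46",edges(c,46)[0])
    if n=="top":
        for o in rects(c,BLO,BHI,10): print("board",*o)
state(); rows([454.3,171.7,20],flat(13.7))
```

```text
top now z46 [ 451.15  454.83 -177.58 -179.5 ]
board [ 457.5 -391.9   77.6   27.7  -11.2] [435. 218.]
board [486.3 -72.  110.1  52.8  13.5] [324. 212.]
board [619.3 134.  112.1  53.6  -9.4] [250. 165.]
board [ 633.8 -408.1   80.7   28.3  -11.9] [437. 159.]
scene now z46 [ 471.72  457.23 -197.39 -180.86]
t44.6 tcp [454.5 172.1 118.7] x [-0.971 -0.24   0.002] y [-0.24   0.971 -0.   ] z [-0.002 -0.001 -1.   ] q [-0.74  0.33  0.29  2.12 -0.14  0.72  1.46] w1.002 F [-0.5 -0.7 -0.7] 0.0
shift [ 0.    -0.001  0.329] turn [-0.   -0.02  0.03]
```

Emit:
carry_out(commands=[[0,0,0.08,0,0,0.03,1],[0,0,0.09,0,0,0,1],[0,0,0.09,0,0,0,1],[0,0,0.05,0,0,0,1],[0,0,0.02,0,0,0,1],[0,0,0,0,0,0,1],[0,0,0,0,0,0,1]])

```text
t: 45.2
ee_pos: [455.2, 169.7, 20.3]
ee_rot: [-0.116, 0.993, -0.0, -0.001]
force: [0.1, 0.4, -0.2]
gripper_width: 0.998
finger_force: 0.0
```

Run:
```python
from h import *
for i in range(2): cam("top")
state(); rows([454.3,171.7,3],flat(13.7))
```

```text
t45.3 tcp [455.7 170.5  21. ] x [-0.973 -0.232 -0.   ] y [-0.232  0.973  0.   ] z [ 0.  0. -1.] q [-0.67  0.51  0.23  2.16 -0.23  0.49  1.54] w1.000 F [-0.3  0.1  0.8] 0.0
shift [0.004 0.005 0.06 ] turn [ 0.    0.   -0.05]
```

Emit:
carry_out(commands=[[0.004,0.005,0.03,0,0,-0.05,1],[0,0,0.028,0,0,0,1],[0,0,0,0,0,0,1],[0,0,0,0,0,0,-1],[0,0,0,0,0,0,-1],[0,0,0,0,0,0,-1],[0,0,0,0,0,0,-1],[0,0,0,0,0,0,-1]])

```text
t: 45.97
ee_pos: [453.4, 172.0, 3.1]
ee_rot: [-0.12, 0.993, 0.0, -0.001]
force: [-2.0, -1.2, 6.0]
gripper_width: 0.588
finger_force: 83.5
```

Emit:
carry_out(commands=[[0,0,0,0,0,0,-1],[0,0,-0.05,0,0,0,-1],[0,0,-0.1,0,0,0,-1],[0,0,-0.12,0,0,0,-1],[0,0,-0.1,0,0,0,-1],[0,0,-0.03,0,0,0,-1],[0,0,0,0,0,0,-1]])

```text
t: 46.55
ee_pos: [455.0, 172.8, 125.0]
ee_rot: [-0.12, 0.993, 0.001, 0.002]
force: [0.5, -1.0, -2.2]
gripper_width: 0.585
finger_force: 83.3
```

Run:
```python
from h import *
for i in range(2): cam("top")
state(); rows([484.5,-66.9,120],flat(13.6))
```

```text
t46.6 tcp [452.9 172.  122. ] x [-0.971 -0.239  0.002] y [-0.239  0.971  0.   ] z [-0.002 -0.    -1.   ] q [-0.75  0.32  0.31  2.12 -0.15  0.72  1.46] w0.584 F [ 0.2  0.1 -1.3] 83.3
shift [ 0.087 -0.798  0.007] turn [ 0.   -0.02  0.03]
```

Emit:
carry_out(commands=[[0.0115,-0.1,0,0,0,0.03,-1],[0.0115,-0.1,0,0,0,0,-1],[0.0115,-0.1,0,0,0,0,-1],[0.0115,-0.1,0,0,0,0,-1],[0.0115,-0.1,0,0,0,0,-1],[0.0115,-0.1,0,0,0,0,-1],[0.0115,-0.1,0,0,0,0,-1],[0.0115,-0.1,0,0,0,0,-1]])

```text
t: 47.32
ee_pos: [481.5, -69.2, 120.5]
ee_rot: [-0.118, 0.993, -0.0, -0.003]
force: [0.8, -0.7, -2.2]
gripper_width: 0.584
finger_force: 83.3
```

Emit:
carry_out(commands=[[0,0,0,0,0,0,-1],[0,0,0.06,0,0,0,-1],[0,0,0.07,0,0,0,-1],[0,0,0.06,0,0,0,-1],[0,0,0,0,0,0,-1],[0,0,0,0,0,0,-1]])

```text
t: 47.82
ee_pos: [481.0, -67.9, 63.8]
ee_rot: [-0.118, 0.993, -0.0, -0.003]
force: [0.9, 0.2, -0.0]
gripper_width: 0.592
finger_force: 83.3
```

Run:
```python
from h import *
for i in range(2): cam("top")
state(); rows([483.2,-67.2,49],flat(13.5))
```

```text
t47.9 tcp [482.9 -67.9  65.6] x [-0.972 -0.235  0.002] y [-0.235  0.972 -0.   ] z [-0.002 -0.001 -1.   ] q [-0.27  0.43  0.34  2.15 -0.25  0.6   2.06] w0.590 F [ 0.   0.9 -0.8] 83.3
shift [-0.002  0.002  0.055] turn [-0.   -0.02  0.01]
```

Emit:
carry_out(commands=[[-0.001,0.002,0.025,0,0,0,-1],[0,0,0.02,0,0,0,-1],[0,0,0.007,0,0,0,-1],[0,0,0,0,0,0,-1],[0,0,0,0,0,0,-1]])

```text
t: 48.33
ee_pos: [483.0, -67.2, 50.0]
ee_rot: [-0.118, 0.993, -0.0, -0.001]
force: [0.7, 0.5, -0.2]
gripper_width: 0.584
finger_force: 83.3
```

Run:
```python
from h import *
for i in range(3): cam("top")
state(); rows([483.2,-67.2,49],flat(13.5))
```

```text
t48.5 tcp [483.3 -67.3  50.2] x [-0.972 -0.235  0.001] y [-0.235  0.972 -0.   ] z [-0.001 -0.    -1.   ] q [-0.25  0.46  0.32  2.15 -0.27  0.56  2.07] w0.585 F [-0.2 -0.1 -1. ] 83.3
shift [0.    0.    0.004] turn [-0.   -0.01  0.01]
```

Emit:
carry_out(commands=[[0,0,0.005,0,0,0,-1],[0,0,0,0,0,0,1],[0,0,0,0,0,0,1],[0,0,0,0,0,0,1],[0,0,0,0,0,0,1],[0,0,-0.06,0,0,0,1],[0,0,-0.12,0,0,0,1],[0,0,-0.12,0,0,0,1]])

```text
t: 49.15
ee_pos: [481.9, -67.3, 138.6]
ee_rot: [-0.118, 0.993, -0.0, -0.003]
force: [0.6, 0.4, -0.2]
gripper_width: 1.001
finger_force: 0.0
```

Emit:
carry_out(commands=[[-0.019,0.113,0,0,0,0,1],[-0.019,0.113,0,0,0,0,1],[-0.019,0.113,0,0,0,0,1],[-0.019,0.113,0,0,0,0,1],[-0.019,0.113,0,0,0,0,1],[-0.019,0.113,0,0,0,0,1],[-0.019,0.113,0,0,0,0,1],[-0.019,0.113,0,0,0,0,1]])

```text
t: 49.82
ee_pos: [463.4, 208.8, 138.5]
ee_rot: [-0.118, 0.993, -0.0, -0.001]
force: [0.8, -0.1, 0.4]
gripper_width: 1.001
finger_force: 0.0
```

Emit:
carry_out(commands=[[-0.019,0.113,0,0,0,0,1],[-0.018,0.11,0,0,0,0.85,1],[0,0,0,0,0,0.86,1],[0,0,0,0,0,0.86,1],[0,0,0,0,0,0.86,1],[0,0,0,0,0,0.86,1],[0,0,0,0,0,0.86,1],[0,0,0,0,0,0,1]])

```text
t: 50.48
ee_pos: [458.7, 274.8, 138.2]
ee_rot: [0.152, 0.988, -0.001, -0.001]
force: [-1.0, -0.8, 0.1]
gripper_width: 1.002
finger_force: 0.0
```

Run:
```python
from v import *
for n in("top","scene"):
    c=cam(n); print(n,"now z66",edges(c,66)[0])
    for o in rects(c,BLO,BHI,10): print("board",*o)
state(); rows([457.9,274.5,20],flat(-17.2))
```

```text
top now z66 [ 453.74  454.21 -179.82 -179.25]
board [429.6 282.9  54.3  51.3  73.5] [201. 233.]
board [ 457.5 -392.    76.8   27.3  -10.7] [435. 218.]
board [497.  262.5  54.1  27.7  71.8] [207. 208.]
board [489.9 -74.  115.7  57.   13.5] [324. 209.]
board [619.3 133.8 111.9  53.8  -9.3] [250. 165.]
board [ 633.8 -407.8   80.5   27.2  -11.4] [437. 159.]
scene now z66 [ 470.55  459.31 -209.73 -181.39]
board [ 594.8 -377.9   49.    16.    -3.1] [135. 361.]
board [ 508.3 -370.6  100.2   16.    -5. ] [121. 326.]
board [616.9 137.  118.   60.6  -8.8] [346. 240.]
board [453.1 -52.3 146.3  89.   13.6] [242. 240.]
board [456.  277.6 122.8  59.2 -18. ] [339. 184.]
t50.6 tcp [458.7 274.8 138.3] x [-0.956  0.295  0.001] y [ 0.295  0.956 -0.001] z [-0.002 -0.001 -1.   ] q [-0.98  0.38  0.41  2.   -0.21  0.8   0.81] w0.996 F [ 0.1  0.8 -0.5] 0.0
shift [ 0.002 -0.001  0.394] turn [-0.01 -0.01  0.01]
```

Emit:
carry_out(commands=[[0.002,-0.001,0.09,0,0,0,1],[0,0,0.1,0,0,0,1],[0,0,0.1,0,0,0,1],[0,0,0.07,0,0,0,1],[0,0,0.03,0,0,0,1],[0,0,0,0,0,0,1],[0,0,0,0,0,0,1]])

```text
t: 51.17
ee_pos: [458.3, 274.6, 21.7]
ee_rot: [0.15, 0.989, -0.0, -0.001]
force: [0.8, 0.7, 1.0]
gripper_width: 1.004
finger_force: 0.0
```

Run:
```python
from h import *
for i in range(2): cam("top")
state(); rows([457.9,275.5,3],flat(-17.2))
```

```text
t51.3 tcp [459.1 275.2  22.8] x [-0.955  0.297  0.   ] y [0.297 0.955 0.001] z [ 0.     0.001 -1.   ] q [-0.9   0.57  0.31  2.05 -0.32  0.56  0.9 ] w0.999 F [ 0.4 -0.5 -0.2] 0.0
shift [ 0.004 -0.     0.066] turn [ 0.01 -0.   -0.01]
```

Emit:
carry_out(commands=[[0.004,0,0.034,0,0,0,1],[0,0,0.031,0,0,0,1],[0,0,0,0,0,0,1],[0,0,0,0,0,0,-1],[0,0,0,0,0,0,-1],[0,0,0,0,0,0,-1],[0,0,0,0,0,0,-1],[0,0,0,0,0,0,-1]])

```text
t: 51.93
ee_pos: [457.3, 275.1, 2.5]
ee_rot: [0.151, 0.989, -0.0, -0.0]
force: [-0.9, -0.6, 4.9]
gripper_width: 0.585
finger_force: 83.5
```

Run:
```python
from h import *
for i in range(3): cam("top")
state()
```

```text
t52.1 tcp [457.3 275.2   2.5] x [-0.955  0.298  0.001] y [ 0.298  0.955 -0.   ] z [-0.001  0.    -1.   ] q [-0.89  0.6   0.29  2.06 -0.33  0.52  0.92] w0.585 F [-0.3 -0.6  6.2] 83.6
```

Emit:
carry_out(commands=[[0,0,-0.05,0,0,0,-1],[0,0,-0.1,0,0,-0.85,-1],[0,0,-0.12,0,0,-0.86,-1],[0,0,-0.12,0,0,-0.86,-1],[0,0,-0.07,0,0,-0.86,-1],[0,0,0,0,0,-0.86,-1],[0,0,0,0,0,-0.86,-1],[0,0,0,0,0,0,-1]])

```text
t: 52.75
ee_pos: [457.2, 275.1, 140.6]
ee_rot: [-0.12, 0.993, 0.0, -0.0]
force: [0.6, -0.7, -1.4]
gripper_width: 0.586
finger_force: 83.2
```

Run:
```python
from h import *
for i in range(2): cam("top")
state(); l=np.array([.9724,.2334]); n=np.array([-.2334,.9724])
T=455.7*l+n*(np.array([484.5,-66.9])@n-.4); print(T); rows([*T,143],flat(13.5))
```

```text
t52.9 tcp [456.9 274.8 139.8] x [-0.973 -0.232  0.002] y [-0.232  0.973 -0.   ] z [-0.002 -0.001 -1.   ] q [-0.87  0.36  0.27  1.99 -0.13  0.8   1.27] w0.586 F [ 0.2  0.9 -0.2] 83.2
[484.79294972 -67.24789026]
shift [ 0.174 -1.131 -0.01 ] turn [-0.   -0.02 -0.01]
```

Emit:
carry_out(commands=[[0.016,-0.103,0,0,0,0,-1],[0.016,-0.103,0,0,0,0,-1],[0.016,-0.103,0,0,0,0,-1],[0.016,-0.103,0,0,0,0,-1],[0.016,-0.103,0,0,0,0,-1],[0.016,-0.103,0,0,0,0,-1],[0.016,-0.103,0,0,0,0,-1],[0.016,-0.103,0,0,0,0,-1]])

```text
t: 53.52
ee_pos: [477.4, 24.2, 139.6]
ee_rot: [-0.117, 0.993, -0.0, -0.001]
force: [0.3, 0.0, -1.3]
gripper_width: 0.587
finger_force: 83.2
```

Emit:
carry_out(commands=[[0.016,-0.103,0,0,0,0,-1],[0.016,-0.103,0,0,0,0,-1],[0.016,-0.101,0,0,0,0,-1],[0,0,0,0,0,0,-1],[0,0,0.06,0,0,0,-1],[0,0,0.06,0,0,0,-1],[0,0,0.05,0,0,0,-1],[0,0,0,0,0,0,-1]])

```text
t: 54.18
ee_pos: [483.2, -66.9, 86.4]
ee_rot: [-0.117, 0.993, -0.0, -0.004]
force: [-0.1, 0.7, -1.5]
gripper_width: 0.587
finger_force: 83.3
```

Run:
```python
from h import *
for i in range(3): cam("top")
state(); rows([484.1,-67.4,70],flat(13.5))
```

```text
t54.3 tcp [485.6 -67.2  89.3] x [-0.972 -0.234  0.002] y [-0.234  0.972 -0.   ] z [-0.002 -0.001 -1.   ] q [-0.28  0.39  0.36  2.13 -0.22  0.65  2.03] w0.587 F [ 0.5  0.4 -0.7] 83.3
shift [0.005 0.    0.064] turn [-0.   -0.02  0.01]
```

Emit:
carry_out(commands=[[0.004,0,0.025,0,0,0,-1],[0,0,0.022,0,0,0,-1],[0,0,0.014,0,0,0,-1],[0,0,0,0,0,0,-1],[0,0,0,0,0,0,-1]])

```text
t: 54.75
ee_pos: [484.0, -67.5, 70.5]
ee_rot: [-0.118, 0.993, -0.0, -0.001]
force: [0.4, -0.1, -1.3]
gripper_width: 0.589
finger_force: 83.3
```

Run:
```python
from h import *
for i in range(3): cam("top")
state(); rows([484.1,-67.4,69],flat(13.5))
```

```text
t54.9 tcp [484.4 -67.5  70.9] x [-0.972 -0.235  0.001] y [-0.235  0.972 -0.   ] z [-0.001 -0.    -1.   ] q [-0.27  0.42  0.34  2.14 -0.24  0.61  2.05] w0.587 F [ 0.7 -0.1 -0.4] 83.3
shift [0.001 0.001 0.006] turn [-0.   -0.01  0.01]
```

Emit:
carry_out(commands=[[0.001,0,0.007,0,0,0,-1],[0,0,0,0,0,0,1],[0,0,0,0,0,0,1],[0,0,0,0,0,0,1],[0,0,0,0,0,0,1],[0,0,-0.06,0,0,0,1],[0,0,-0.12,0,0,0,1],[0,0,-0.1,0,0,0,1]])

```text
t: 55.57
ee_pos: [483.5, -67.8, 153.5]
ee_rot: [-0.118, 0.993, -0.0, -0.002]
force: [-0.0, 0.5, 0.1]
gripper_width: 1.005
finger_force: 0.0
```

Emit:
carry_out(commands=[[-0.074,0.068,0,0,0,0,1],[-0.074,0.068,0,0,0,0,1],[-0.074,0.068,0,0,0,0,1],[-0.074,0.068,0,0,0,0,1],[-0.074,0.068,0,0,0,0,1],[-0.074,0.068,0,0,0,0,1],[-0.074,0.068,0,0,0,0,1],[-0.074,0.068,0,0,0,0,1]])

```text
t: 56.23
ee_pos: [618.9, 134.2, 152.2]
ee_rot: [-0.118, 0.993, -0.0, -0.001]
force: [0.4, -0.1, -0.1]
gripper_width: 0.996
finger_force: 0.0
```

Emit:
carry_out(commands=[[0,0,0,0,0,0.76,1],[0,0,0,0,0,0.76,1],[0,0,0,0,0,0.76,1],[0,0,0,0,0,0.77,1],[0,0,0,0,0,0.77,1],[0,0,0,0,0,0,1]])

```text
t: 56.73
ee_pos: [618.2, 133.0, 152.1]
ee_rot: [0.082, 0.997, -0.0, -0.001]
force: [0.3, -0.0, 0.7]
gripper_width: 0.996
finger_force: 0.0
```

Run:
```python
from v import *
for n in("top","scene"):
    c=cam(n); print(n,"now z86",edges(c,86)[0])
    for o in rects(c,BLO,BHI,10): print("board",*o)
state(); rows([619.3,134.,20],flat(-9.4))
```

```text
top now z86 [ 453.24  453.48 -180.26 -179.19]
board [ 457.7 -392.    76.8   27.7  -11.2] [435. 219.]
board [491.7 -77.1 117.7  58.1  13.5] [325. 208.]
board [ 633.9 -407.9   80.8   27.8  -11.9] [437. 159.]
scene now z86 [ 429.42  458.47 -150.37 -182.71]
board [ 597.2 -377.8   45.3   15.8   -2. ] [136. 361.]
board [ 504.  -369.9   88.2   15.6   -3.4] [121. 325.]
board [617.7 137.  117.1  59.5  -9.6] [347. 241.]
board [600.1 158.3  75.2  21.9  -8.5] [347. 230.]
board [445.  -60.6 146.2 120.6  29.8] [245. 236.]
board [399.9 -14.9  95.6  25.8  15.1] [239. 217.]
t56.8 tcp [618.2 133.  152.2] x [-0.987  0.159  0.002] y [ 0.159  0.987 -0.001] z [-0.002 -0.001 -1.   ] q [-0.63  0.52  0.44  1.76 -0.26  0.93  1.33] w1.002 F [0.3 0.7 0.2] 0.0
shift [-0.004  0.004  0.44 ] turn [-0.01 -0.02  0.04]
```

Emit:
carry_out(commands=[[-0.004,0.004,0.1,0,0,0.04,1],[0,0,0.11,0,0,0,1],[0,0,0.11,0,0,0,1],[0,0,0.08,0,0,0,1],[0,0,0.04,0,0,0,1],[0,0,0,0,0,0,1],[0,0,0,0,0,0,1]])

```text
t: 57.42
ee_pos: [619.8, 133.6, 20.6]
ee_rot: [0.083, 0.997, -0.0, -0.001]
force: [0.9, 0.2, 0.9]
gripper_width: 0.998
finger_force: 0.0
```

Run:
```python
from h import *
for i in range(2): cam("top")
state(); rows([619.3,134.7,3],flat(-9.4))
```

```text
t57.5 tcp [621.  133.9  22.1] x [-0.986  0.166 -0.001] y [0.166 0.986 0.001] z [ 0.001  0.    -1.   ] q [-0.57  0.69  0.36  1.81 -0.35  0.7   1.39] w1.000 F [-0.4  0.2  1.2] 0.0
shift [0.006 0.002 0.064] turn [ 0.01  0.01 -0.02]
```

Emit:
carry_out(commands=[[0.005,0.002,0.034,0,0,0,1],[0,0,0.03,0,0,0,1],[0,0,0,0,0,0,1],[0,0,0,0,0,0,-1],[0,0,0,0,0,0,-1],[0,0,0,0,0,0,-1],[0,0,0,0,0,0,-1],[0,0,0,0,0,0,-1]])

```text
t: 58.18
ee_pos: [618.8, 134.7, 1.8]
ee_rot: [0.083, 0.997, -0.0, -0.0]
force: [-0.6, 0.3, 4.2]
gripper_width: 0.587
finger_force: 84.6
```

Run:
```python
from h import *
for i in range(3): cam("top")
state()
```

```text
t58.3 tcp [618.8 134.7   1.8] x [-0.986  0.166  0.   ] y [ 0.166  0.986 -0.   ] z [-0. -0. -1.] q [-0.56  0.72  0.34  1.82 -0.37  0.66  1.4 ] w0.588 F [ 0.1 -0.8  5.8] 84.6
```

Emit:
carry_out(commands=[[0,0,-0.05,0,0,0,-1],[0,0,-0.1,0,0,-0.76,-1],[0,0,-0.12,0,0,-0.76,-1],[0,0,-0.12,0,0,-0.76,-1],[0,0,-0.12,0,0,-0.77,-1],[0,0,0,0,0,-0.77,-1],[0,0,0,0,0,0,-1],[0,0,0,0,0,0,-1]])

```text
t: 59.0
ee_pos: [617.6, 134.6, 154.3]
ee_rot: [-0.115, 0.993, 0.0, -0.001]
force: [-0.1, 0.3, -1.6]
gripper_width: 0.589
finger_force: 83.9
```

Run:
```python
from h import *
for i in range(2): cam("top")
state(); rows([484.2,-67.2,155],flat(13.5))
```

```text
t59.1 tcp [617.  134.5 152.7] x [-0.973 -0.229  0.005] y [-0.229  0.973 -0.   ] z [-0.005 -0.001 -1.   ] q [-0.55  0.5   0.33  1.75 -0.2   0.92  1.66] w0.586 F [-0.9  0.9 -1. ] 83.9
shift [ 0.585 -0.553 -0.005] turn [-0.   -0.05 -0.04]
```

Emit:
carry_out(commands=[[0.0735,-0.069,0,0,-0.05,-0.04,-1],[0.0735,-0.069,0,0,0,0,-1],[0.0735,-0.069,0,0,0,0,-1],[0.0735,-0.069,0,0,0,0,-1],[0.0735,-0.069,0,0,0,0,-1],[0.0735,-0.069,0,0,0,0,-1],[0.0735,-0.069,0,0,0,0,-1],[0.0735,-0.069,0,0,0,0,-1]])

```text
t: 59.77
ee_pos: [483.6, -68.7, 152.3]
ee_rot: [-0.118, 0.993, 0.0, 0.0]
force: [1.8, -0.4, -0.7]
gripper_width: 0.585
finger_force: 83.9
```

Emit:
carry_out(commands=[[0,0,0,0,0,0,-1],[0,0,0.06,0,0,0,-1],[0,0,0.06,0,0,0,-1],[0,0,0.03,0,0,0,-1],[0,0,0,0,0,0,-1],[0,0,0,0,0,0,-1]])

```text
t: 60.27
ee_pos: [485.2, -67.6, 107.9]
ee_rot: [-0.118, 0.993, 0.0, 0.001]
force: [-0.0, -0.5, -1.2]
gripper_width: 0.585
finger_force: 83.9
```

Run:
```python
from h import *
for i in range(3): cam("top")
state(); rows([483.6,-67.2,90],flat(13.5))
```

```text
t60.4 tcp [486.4 -67.6 109.2] x [-0.972 -0.235 -0.004] y [-0.235  0.972 -0.   ] z [ 0.004  0.001 -1.   ] q [-0.29  0.36  0.37  2.12 -0.2   0.69  2.01] w0.588 F [-0.5  0.4 -1.4] 83.9
shift [0.009 0.003 0.064] turn [-0.    0.04  0.02]
```

Emit:
carry_out(commands=[[0.007,0.003,0.025,0,0.04,0.02,-1],[0,0,0.022,0,0,0,-1],[0,0,0.012,0,0,0,-1],[0,0,0,0,0,0,-1],[0,0,0,0,0,0,-1]])

```text
t: 60.83
ee_pos: [483.3, -67.3, 90.5]
ee_rot: [-0.117, 0.993, -0.0, -0.001]
force: [0.1, -0.4, -0.6]
gripper_width: 0.587
finger_force: 83.9
```

Run:
```python
from h import *
for i in range(3): cam("top")
state(); rows([483.6,-67.2,88.5],flat(13.5))
```

```text
t61.0 tcp [483.8 -67.3  91. ] x [-0.972 -0.233  0.   ] y [-0.233  0.972 -0.   ] z [-0. -0. -1.] q [-0.28  0.39  0.35  2.13 -0.22  0.65  2.03] w0.587 F [ 0.3  0.  -0.9] 83.9
shift [0.001 0.    0.008] turn [-0. -0. -0.]
```

Emit:
carry_out(commands=[[0,0,0.005,0,0,0,-1],[0,0,0.004,0,0,0,-1],[0,0,0,0,0,0,1],[0,0,0,0,0,0,1],[0,0,0,0,0,0,1],[0,0,0,0,0,0,1],[0,0,-0.06,0,0,0,1],[0,0,-0.12,0,0,0,1]])

```text
t: 61.65
ee_pos: [480.8, -67.0, 139.8]
ee_rot: [-0.117, 0.993, -0.0, -0.004]
force: [-0.4, 0.5, 0.3]
gripper_width: 1.001
finger_force: 0.0
```

Emit:
carry_out(commands=[[0,0,-0.12,0,0,0,1],[0,0,-0.12,0,0,0,1],[0,0.12,-0.03,0,0,0,1],[0,0.12,0,0,0,0,1],[0,0.12,0,0,0,0,1],[0,0.12,0,0,0,0,1],[0,0.12,0,0,0,0,1],[0,0.12,0,0,0,0,1]])

```text
t: 62.32
ee_pos: [432.6, 144.4, 223.5]
ee_rot: [-0.117, 0.993, 0.0, 0.0]
force: [0.3, 0.2, 0.3]
gripper_width: 0.998
finger_force: 0.0
```

Emit:
carry_out(commands=[[0,0.12,0,0,0,0,1],[0,0.12,0,0,0,0,1],[0,0.12,0,0,0,0,1],[0,0.1,0,0,0,0,1],[0,0,0,0,0,0,1]])

```text
t: 62.73
ee_pos: [398.9, 283.8, 223.4]
ee_rot: [-0.122, 0.993, 0.001, -0.0]
force: [0.5, -0.1, -0.2]
gripper_width: 0.995
finger_force: 0.0
```

Run:
```python
from v import *
C={}
for n in("top","scene"):
    c=C[n]=cam(n); print(n,"now z106",edges(c,106)[0])
    for o in rects(c,BLO,BHI,10): print("blob",*o)
state()
a=cv2.resize(C["top"]["pixels"][120:260,150:470,::-1],(800,350),interpolation=2)
b=crop("scene",C["scene"],(484,-70),0,60,7,34,30); d=crop("top",C["top"],(484,-70),0,60,7,34,30)
e=cv2.resize(np.hstack([d,b]),(566,250),interpolation=3)
im=np.zeros((600,800,3),np.uint8); im[:350]=a; im[350:,:566]=e; 
rk=C["scene"]["pixels"][255:390,75:240,::-1]; im[350:550,566:800]=cv2.resize(rk,(234,200),interpolation=2)
cv2.imwrite("pics/fin.png",im)
```

```text
top now z106 [ 502.31  452.57 -176.96 -164.15]
blob [ 457.4 -392.3   77.4   27.9  -10.7] [435. 219.]
blob [517.6 -63.5 174.6  72.6  13.1] [321. 200.]
blob [ 633.7 -407.8   80.5   27.8  -11.9] [437. 159.]
scene now z106 [ 505.74  475.11 -234.79 -166.87]
blob [ 594.6 -378.    50.2   16.    -2.8] [136. 360.]
blob [ 510.3 -370.4  105.7   16.5   -4.1] [121. 326.]
blob [440.5 -28.4 170.4 141.7  11.8] [249. 234.]
t62.8 tcp [400.7 278.  223. ] x [-0.972 -0.236  0.001] y [-0.236  0.972 -0.   ] z [-0.001 -0.001 -1.   ] q [-0.86  0.18  0.14  2.01 -0.03  0.96  1.11] w1.002 F [ 0.1 -0.9 -0.2] 0.0
```

View pics/fin.png

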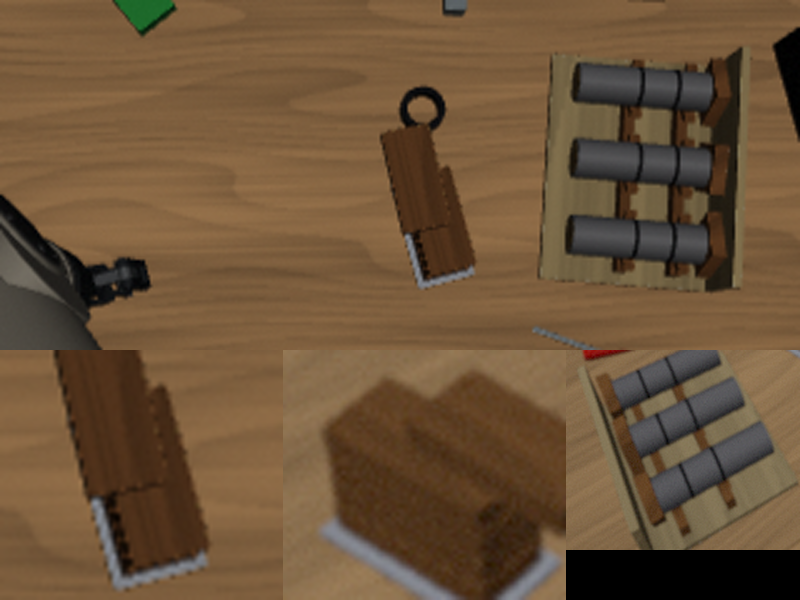

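The top board has been knocked aside along the pile, with its corners in the picture at about (381,133), (430,122), (450,228) and (403,235). It still looks flat on top. The tubes are all seated. I'll measure the board and mend it.

Run:
```python
from v import *
c=cam("top"); q=[(x/2.5+150-.3,y/2.5+120-.3) for x,y in((381,133),(430,122),(450,228),(403,235))]
l=np.array([.9724,.2334]); n=np.array([-.2334,.9724])
for z in(86,96,106):
    w=np.array([pix(c,u,v,z)[:2] for u,v in q]); m=w.mean(0)
    print(z,w.round(0).tolist(),"mid",m.round(1),"ln",(m@l).round(1),(m@n).round(1),"L",np.linalg.norm(w[0]-w[3]).round(1),np.linalg.norm(w[1]-w[2]).round(1),"W",np.linalg.norm(w[0]-w[1]).round(1),np.linalg.norm(w[3]-w[2]).round(1),"ang",np.degrees(np.arctan2(*((w[0]+w[1]-w[2]-w[3])[::-1]))).round(1))
s=cam("scene"); im=s["pixels"][170:290,190:310,::-1]
# predicted corners in scene if flat at top z=106 
m=np.array([pix(c,u,v,106) for u,v in q]); print("scene pred",[proj(s,p).round(0).tolist() for p in m])
cv2.imwrite("pics/x.png",im)
# scene outline of brown blob
h=cv2.inRange(cv2.cvtColor(s["pixels"],cv2.COLOR_RGB2HSV),BLO,BHI)
k=max([k for k in cv2.findContours(h,0,2)[0] if 200<k[:,0,0].mean()<300 and 180<k[:,0,1].mean()<280],key=cv2.contourArea)
print("outline",cv2.approxPolyDP(k,2.0,True)[:,0].tolist())
```

```text
86 [[580.0, -10.0], [591.0, -63.0], [475.0, -81.0], [469.0, -30.0]] mid [528.5 -45.9] ln 503.2 -168.0 L 113.0 117.1 W 54.4 50.9 ang 9.5
96 [[578.0, -9.0], [589.0, -62.0], [474.0, -79.0], [468.0, -29.0]] mid [526.9 -45. ] ln 501.9 -166.7 L 112.1 116.0 W 53.9 50.4 ang 9.5
106 [[576.0, -9.0], [586.0, -61.0], [473.0, -78.0], [466.0, -29.0]] mid [525.4 -44.1] ln 500.6 -165.5 L 111.1 115.0 W 53.5 50.0 ang 9.5
scene pred [[286.0, 226.0], [270.0, 240.0], [232.0, 214.0], [249.0, 203.0]]
outline [[229, 208], [215, 218], [219, 239], [251, 260], [264, 250], [267, 241], [273, 242], [274, 237], [277, 239], [275, 238], [286, 230], [282, 223], [251, 206], [241, 213]]
```

Emit:
carry_out(commands=[[-0.014,-0.103,0,0,0,0.34,1],[-0.014,-0.103,0,0,0,0.34,1],[-0.014,-0.103,0,0,0,0,1],[-0.014,-0.103,0,0,0,0,1],[-0.014,-0.103,0,0,0,0,1],[-0.014,-0.103,0,0,0,0,1],[-0.014,-0.103,0,0,0,0,1],[-0.014,-0.103,0,0,0,0,1]])

```text
t: 63.6
ee_pos: [477.8, 36.4, 223.4]
ee_rot: [-0.08, 0.997, -0.0, -0.0]
force: [0.9, -0.1, 1.4]
gripper_width: 1.003
finger_force: 0.0
```

Emit:
carry_out(commands=[[-0.014,-0.103,0,0,0,0,1],[-0.014,-0.103,0,0,0,0,1],[-0.014,-0.1,0,0,0,0,1],[0,0,0.08,0,0,0,1],[0,0,0.09,0,0,0,1],[0,0,0,0,0,0,1],[0,0,0,0,0,0,1]])

```text
t: 64.18
ee_pos: [503.8, -50.1, 171.6]
ee_rot: [-0.081, 0.997, -0.0, -0.002]
force: [-0.2, -0.0, 1.2]
gripper_width: 1.001
finger_force: 0.0
```

Run:
```python
from h import *
for i in range(2): cam("top")
state(); rows([525.7,-40.9,120],flat(9.5)); rows([525.7,-40.9,91.5],flat(9.5))
```

```text
t64.3 tcp [505.7 -49.3 173.4] x [-0.987 -0.163 -0.001] y [-0.163  0.987 -0.   ] z [ 0.001 -0.    -1.   ] q [-0.36  0.28  0.39  2.03 -0.14  0.85  1.85] w1.003 F [-0.1  0.1 -0.7] 0.0
shift [-0.07   0.017  0.178] turn [-0.    0.01 -0.02]
shift [-0.07   0.017  0.273] turn [-0.    0.01 -0.02]
```

Emit:
carry_out(commands=[[-0.035,0.009,0.06,0,0,0,1],[-0.035,0.008,0.06,0,0,0,1],[0,0,0.06,0,0,0,1],[0,0,0,0,0,0,1],[0,0,0,0,0,0,1]])

```text
t: 64.7
ee_pos: [525.2, -40.3, 118.9]
ee_rot: [-0.082, 0.997, -0.0, -0.0]
force: [1.0, -0.3, 0.2]
gripper_width: 1.0
finger_force: 0.0
```

Run:
```python
from h import *
for i in range(2): cam("top")
state(); rows([525.7,-40.9,91.5],flat(9.5))
```

```text
t64.8 tcp [525.9 -40.5 119.8] x [-0.987 -0.163 -0.002] y [-0.163  0.987 -0.   ] z [ 0.002 -0.    -1.   ] q [-0.33  0.39  0.36  2.03 -0.2   0.75  1.88] w1.002 F [-0.4  0.5 -0.2] 0.0
shift [ 0.001 -0.001  0.094] turn [-0.    0.02 -0.02]
```

Emit:
carry_out(commands=[[0,0,0.04,0,0,0,1],[0,0,0.035,0,0,0,1],[0,0,0.018,0,0,0,1],[0,0,0,0,0,0,1],[0,0,0,0,0,0,1]])

```text
t: 65.22
ee_pos: [524.9, -40.5, 90.3]
ee_rot: [-0.082, 0.997, -0.0, -0.001]
force: [0.3, 0.2, -0.0]
gripper_width: 1.003
finger_force: 0.0
```

Emit:
carry_out(commands=[[0,0,0,0,0,0,-1],[0,0,0,0,0,0,-1],[0,0,0,0,0,0,-1],[0,0,0,0,0,0,-1],[0,0,0,0,0,0,-1],[0,0,0,0,0,0,-1]])

```text
t: 65.72
ee_pos: [526.2, -40.3, 91.3]
ee_rot: [-0.082, 0.997, -0.0, 0.001]
force: [-0.5, 0.6, 6.3]
gripper_width: 0.582
finger_force: 83.2
```

Run:
```python
from h import *
for i in range(2): cam("top")
state()
```

```text
t65.8 tcp [526.2 -40.3  91.3] x [-0.987 -0.163 -0.002] y [-0.163  0.987 -0.   ] z [ 0.002  0.    -1.   ] q [-0.32  0.44  0.34  2.05 -0.23  0.69  1.91] w0.581 F [-0.4  0.7  6.5] 83.2
```

Emit:
carry_out(commands=[[0,0,-0.04,0,0,0,-1],[0,0,-0.06,0,0,-0.34,-1],[0,0,0,0,0,-0.34,-1],[0,0,0,0,0,0,-1],[0,0,0,0,0,0,-1]])

```text
t: 66.23
ee_pos: [524.9, -40.3, 120.3]
ee_rot: [-0.117, 0.993, 0.0, -0.0]
force: [-0.7, -0.8, -1.9]
gripper_width: 0.587
finger_force: 83.0
```

Run:
```python
from h import *
for i in range(2): cam("top")
state(); rows([484.6,-67,110],flat(13.5))
```

```text
t66.3 tcp [524.6 -40.3 119.8] x [-0.973 -0.232  0.002] y [-0.232  0.973  0.   ] z [-0.002 -0.    -1.   ] q [-0.32  0.39  0.35  2.03 -0.19  0.75  1.94] w0.588 F [-0.3  0.6 -1.9] 83.0
shift [ 0.15  -0.056  0.033] turn [ 0.   -0.02 -0.01]
```

Emit:
carry_out(commands=[[0.075,-0.028,0,0,0,0,-1],[0.075,-0.028,0,0,0,0,-1],[0,0,0.033,0,0,0,-1],[0,0,0,0,0,0,-1],[0,0,0,0,0,0,-1]])

```text
t: 66.75
ee_pos: [485.1, -66.9, 109.9]
ee_rot: [-0.117, 0.993, 0.0, -0.001]
force: [0.4, 0.5, -1.8]
gripper_width: 0.587
finger_force: 83.0
```

Run:
```python
from h import *
for i in range(3): cam("top")
state(); rows([484.6,-67,91],flat(13.5))
```

```text
t66.9 tcp [486.2 -66.6 110.5] x [-0.972 -0.234  0.   ] y [-0.234  0.972 -0.   ] z [-0. -0. -1.] q [-0.28  0.35  0.35  2.12 -0.19  0.7   2.  ] w0.585 F [ 0.5 -0.3 -1.1] 83.0
shift [0.005 0.    0.065] turn [-0. -0.  0.]
```

Emit:
carry_out(commands=[[0.005,0,0.03,0,0,0,-1],[0,0,0.025,0,0,0,-1],[0,0,0.008,0,0,0,-1],[0,0,0,0,0,0,-1],[0,0,0,0,0,0,-1]])

```text
t: 67.32
ee_pos: [483.5, -67.2, 91.4]
ee_rot: [-0.118, 0.993, 0.0, -0.001]
force: [-2.5, 1.2, 7.2]
gripper_width: 0.588
finger_force: 83.9
```

Run:
```python
from h import *
for i in range(3): cam("top")
state(); rows([484.6,-67,91],flat(13.5))
```

```text
t67.5 tcp [483.5 -67.2  91.4] x [-0.972 -0.233  0.002] y [-0.233  0.972  0.001] z [-0.002  0.    -1.   ] q [-0.27  0.38  0.34  2.13 -0.21  0.66  2.02] w0.582 F [-2.9  0.7  7.2] 83.9
shift [-0.004 -0.     0.001] turn [ 0.01 -0.01 -0.  ]
```

Emit:
carry_out(commands=[[-0.003,0,-0.006,0,0,0,-1],[0,0,0,0,0,0,-1],[0,0,0.005,0,0,0,-1],[0,0,0,0,0,0,-1],[0,0,0,0,0,0,1],[0,0,0,0,0,0,1],[0,0,0,0,0,0,1],[0,0,0,0,0,0,1]])

```text
t: 68.13
ee_pos: [484.7, -67.3, 91.7]
ee_rot: [-0.117, 0.993, -0.0, -0.0]
force: [0.8, 0.5, 0.1]
gripper_width: 0.997
finger_force: 0.0
```

Emit:
carry_out(commands=[[0,0,0,0,0,0,1],[0,0,-0.05,0,0,0,1],[0,0,-0.12,0,0,0,1],[0,0,-0.12,0,0,0,1],[0,0,-0.12,0,0,0,1],[0,0.12,0,0,0,0,1],[0,0.12,0,0,0,0,1],[0,0.12,0,0,0,0,1]])

```text
t: 68.8
ee_pos: [459.6, 38.6, 215.7]
ee_rot: [-0.116, 0.993, 0.0, 0.001]
force: [0.2, 1.2, -0.1]
gripper_width: 0.998
finger_force: 0.0
```

Emit:
carry_out(commands=[[0,0.12,0,0,0,0,1],[0,0.12,0,0,0,0,1],[0,0.12,0,0,0,0,1],[0,0.12,0,0,0,0,1],[0,0.12,0,0,0,0,1],[0,0,0,0,0,0,1],[0,0,0,0,0,0,1]])

```text
t: 69.38
ee_pos: [416.9, 214.7, 214.7]
ee_rot: [-0.12, 0.993, -0.0, -0.0]
force: [-0.4, -1.8, 0.3]
gripper_width: 1.001
finger_force: 0.0
```

Run:
```python
from v import *
for n in("top","scene"):
    c=cam(n); print(n,"now z106",edges(c,106)[0],"z86",edges(c,86)[0])
    h=cv2.inRange(cv2.cvtColor(c["pixels"],cv2.COLOR_RGB2HSV),BLO,BHI)
    u0=proj(c,[484,-70,60])
    k=min([k for k in cv2.findContours(h,0,2)[0] if cv2.contourArea(k)>200],key=lambda k:np.linalg.norm(k[:,0].mean(0)-u0))
    print("outline",cv2.approxPolyDP(k,1.5,True)[:,0].tolist())
    l=np.array([.9724,.2334]); nn=np.array([-.2334,.9724]); B=455*l-180.8*nn
    for z in(106,6): print(z,[proj(c,[*(B+55*a*l+26*b*nn),z]).round(0).tolist() for a,b in((1,1),(1,-1),(-1,-1),(-1,1))])
    for o in rects(c,BLO,BHI,60): print(*o)
state()
```

```text
top now z106 [ 456.06  452.93 -180.34 -180.07] z86 [ 458.89  453.73 -183.59 -182.38]
outline [[329, 184], [311, 189], [319, 213], [316, 216], [320, 217], [322, 225], [319, 227], [322, 226], [322, 230], [323, 228], [326, 229], [339, 225], [341, 222]]
106 [[311.0, 189.0], [330.0, 184.0], [341.0, 224.0], [322.0, 229.0]]
6 [[309.0, 195.0], [326.0, 190.0], [336.0, 227.0], [319.0, 232.0]]
[ 453.2 -373.5   73.6   26.2  -10.7] [435. 219.]
[489.  -72.3 118.2  59.3  14.6] [327. 207.]
[ 622.2 -388.8   77.7   26.4  -11.4] [437. 160.]
scene now z106 [ 473.55  463.81 -234.4  -181.66] z86 [ 459.99  446.11 -221.87 -165.51]
outline [[229, 202], [215, 213], [215, 220], [218, 225], [218, 238], [253, 260], [265, 247], [263, 243], [265, 242], [263, 227], [266, 221]]
106 [[265.0, 219.0], [249.0, 233.0], [212.0, 212.0], [228.0, 200.0]]
6 [[267.0, 251.0], [252.0, 265.0], [217.0, 243.0], [232.0, 231.0]]
[ 628.4 -378.7   43.4   14.5   -3.2] [135. 360.]
[ 549.3 -372.3   97.2   14.7   -5. ] [121. 326.]
[478.5 -65.2 171.4 115.2  14. ] [242. 233.]
t69.5 tcp [417.7 211.8 214.6] x [-0.973 -0.232  0.001] y [-0.232  0.973 -0.001] z [-0.001 -0.001 -1.   ] q [-0.76  0.15  0.18  2.06 -0.03  0.93  1.24] w0.998 F [-0.  0.  0.] 0.0
```

The top board is back on the pile, but both views put it about 4–5 mm long towards +x. One more nudge.

Emit:
carry_out(commands=[[0,-0.106,0,0,0,0,1],[0,-0.106,0,0,0,0,1],[0,-0.106,0,0,0,0,1],[0,-0.106,0,0,0,0,1],[0,-0.106,0,0,0,0,1],[0,-0.106,0,0,0,0,1],[0,-0.106,0,0,0,0,1],[0,-0.106,0,0,0,0,1]])

```text
t: 70.15
ee_pos: [476.5, -38.2, 215.0]
ee_rot: [-0.116, 0.993, -0.0, -0.0]
force: [0.9, -0.6, -0.0]
gripper_width: 1.002
finger_force: 0.0
```

Emit:
carry_out(commands=[[0,-0.106,0,0,0,0,1],[0,0,0,0,0,0,1],[0,0,0.1,0,0,0,1],[0,0,0.1,0,0,0,1],[0,0,0.1,0,0,0,1],[0,0,0,0,0,0,1],[0,0,0,0,0,0,1]])

```text
t: 70.73
ee_pos: [482.8, -66.9, 124.2]
ee_rot: [-0.116, 0.993, -0.0, -0.002]
force: [-0.1, 0.1, -0.3]
gripper_width: 1.002
finger_force: 0.0
```

Run:
```python
from h import *
for i in range(3): cam("top")
state(); rows([484.7,-67.3,91],flat(13.5))
```

```text
t70.9 tcp [485.4 -66.2 126.6] x [-0.973 -0.232 -0.002] y [-0.232  0.973 -0.001] z [ 0.002 -0.    -1.   ] q [-0.31  0.33  0.38  2.11 -0.18  0.73  1.99] w0.997 F [0.2 0.1 0.8] 0.0
shift [ 0.003 -0.003  0.119] turn [-0.01  0.02 -0.01]
```

Emit:
carry_out(commands=[[0.003,-0.003,0.05,0,0.02,0,1],[0,0,0.045,0,0,0,1],[0,0,0.022,0,0,0,1],[0,0,0,0,0,0,1],[0,0,0,0,0,0,-1],[0,0,0,0,0,0,-1],[0,0,0,0,0,0,-1],[0,0,0,0,0,0,-1]])

```text
t: 71.55
ee_pos: [484.5, -66.8, 91.1]
ee_rot: [-0.117, 0.993, -0.0, -0.0]
force: [-2.3, 0.2, 10.4]
gripper_width: 0.585
finger_force: 82.5
```

Emit:
carry_out(commands=[[0,0,0,0,0,0,-1],[0,0,0,0,0,0,-1],[0,0,0,0,0,0,-1]])

```text
t: 71.8
ee_pos: [484.4, -66.7, 91.1]
ee_rot: [-0.117, 0.993, -0.0, -0.0]
force: [-1.8, 0.7, 9.7]
gripper_width: 0.585
finger_force: 82.5
```

Run:
```python
from h import *
for i in range(2): cam("top")
state()
```

```text
t71.9 tcp [484.4 -66.7  91.1] x [-0.972 -0.233  0.001] y [-0.233  0.972 -0.   ] z [-0.001 -0.    -1.   ] q [-0.28  0.39  0.35  2.13 -0.21  0.66  2.02] w0.586 F [-2.2  1.   9.6] 82.5
```

Emit:
carry_out(commands=[[0,0,-0.014,0,0,0,-1],[0.015,0,0,0,0,0,-1],[0,0,0,0,0,0,-1],[0,0,0,0,0,0,-1]])

```text
t: 72.23
ee_pos: [478.7, -67.8, 93.9]
ee_rot: [-0.117, 0.993, -0.0, -0.002]
force: [-0.3, -1.2, -0.9]
gripper_width: 0.585
finger_force: 83.3
```

Run:
```python
from h import *
for i in range(3): cam("top")
state(); rows([480.,-67.8,91.1],flat(13.5))
```

```text
t72.4 tcp [479.  -67.7  93.8] x [-0.972 -0.233  0.003] y [-0.233  0.972 -0.   ] z [-0.003 -0.001 -1.   ] q [-0.28  0.38  0.35  2.14 -0.21  0.66  2.02] w0.581 F [ 0.4  0.5 -1. ] 83.3
shift [-0.003 -0.001  0.009] turn [-0.   -0.03 -0.  ]
```

Emit:
carry_out(commands=[[-0.003,0,0.005,0,0,0,-1],[0,0,0.004,0,0,0,-1],[0,0,0,0,0,0,-1],[0,0,0,0,0,0,1],[0,0,0,0,0,0,1],[0,0,0,0,0,0,1],[0,0,0,0,0,0,1],[0,0,0,0,0,0,1]])

```text
t: 73.05
ee_pos: [480.0, -67.5, 91.2]
ee_rot: [-0.117, 0.993, -0.0, -0.001]
force: [0.6, -0.1, -0.4]
gripper_width: 0.998
finger_force: 0.0
```

Emit:
carry_out(commands=[[0,0,-0.05,0,0,0,1],[0,0,-0.12,0,0,0,1],[0,0,-0.12,0,0,0,1],[0,0,-0.12,0,0,0,1],[0,0.12,0,0,0,0,1],[0,0.12,0,0,0,0,1],[0,0.12,0,0,0,0,1],[0,0.12,0,0,0,0,1]])

```text
t: 73.72
ee_pos: [446.2, 73.9, 214.6]
ee_rot: [-0.117, 0.993, 0.0, -0.001]
force: [1.3, 0.8, -0.8]
gripper_width: 1.001
finger_force: 0.0
```

Emit:
carry_out(commands=[[0,0.12,0,0,0,0,1],[0,0.12,0,0,0,0,1],[0,0.12,0,0,0,0,1],[0,0.12,0,0,0,0,1],[0,0,0,0,0,0,1],[0,0,0,0,0,0,1],[0,0,0,0,0,0,1]])

```text
t: 74.3
ee_pos: [413.3, 211.9, 214.0]
ee_rot: [-0.117, 0.993, -0.001, -0.002]
force: [-0.2, 0.0, 0.7]
gripper_width: 1.002
finger_force: 0.0
```

Run:
```python
from v import *
for n in("top","scene"):
    c=cam(n); print(n,"now z106",edges(c,106)[0])
    h=cv2.inRange(cv2.cvtColor(c["pixels"],cv2.COLOR_RGB2HSV),BLO,BHI)
    u0=proj(c,[484,-70,60])
    k=min([k for k in cv2.findContours(h,0,2)[0] if cv2.contourArea(k)>200],key=lambda k:np.linalg.norm(k[:,0].mean(0)-u0))
    print("outline",cv2.approxPolyDP(k,1.5,True)[:,0].tolist())
    for o in rects(c,BLO,BHI,60): print(*o)
state()
```

```text
top now z106 [ 452.05  452.46 -179.25 -179.29]
outline [[329, 186], [311, 191], [314, 198], [312, 201], [315, 201], [313, 205], [316, 205], [316, 212], [318, 212], [323, 230], [341, 224]]
[ 453.  -373.5   74.3   26.2  -10.8] [435. 219.]
[487.  -73.6 114.5  55.3  14.5] [327. 207.]
[ 622.2 -388.8   77.5   26.3  -11.4] [437. 159.]
scene now z106 [ 485.05  459.27 -233.41 -180.12]
outline [[226, 202], [214, 211], [218, 237], [221, 242], [229, 245], [248, 258], [249, 256], [252, 261], [256, 256], [257, 250], [259, 251], [258, 255], [259, 252], [261, 253], [265, 249], [262, 245], [265, 243], [265, 240], [263, 242], [261, 238], [262, 236], [265, 238], [265, 222], [262, 222], [264, 219], [232, 202]]
[ 628.1 -378.5   45.2   14.6   -2.6] [135. 360.]
[ 549.1 -372.3   97.3   15.3   -4.7] [121. 326.]
[473.5 -65.6 169.6 116.   13.6] [240. 230.]
t74.4 tcp [413.6 211.1 214. ] x [-0.973 -0.231  0.003] y [-0.231  0.973 -0.001] z [-0.003 -0.001 -1.   ] q [-0.78  0.15  0.19  2.07 -0.04  0.93  1.23] w0.999 F [ 0.2  0.5 -0.6] 0.0
```

The top board now reads flush to about 1–2 mm in both views, and the tube feet blobs haven't moved. Handing in.

```bash
python3 -c "
from rig import r
print(r.hand_in())"
```

```text
the job is handed in; nothing more can be done
None
```

The job is handed in (no verdict was returned): three tubes lie in the rack's three cradles, feet at the end board, and the four plain boards are stacked on the base board, each flush to about 2 mm in the camera readings, after I put back the top one, which had been knocked aside.

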